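# Load the curing tray and set the air

## Robot

A 6-joint arm with a two-finger parallel gripper is mounted at the origin on the work surface. World frame = base frame: x ahead of the robot, y to its left, z up, the work surface at z = 0. Lengths are in m, angles in rad, forces in N, time in s.
With the tool pointing down it reaches from about 0.35 to 0.95 m from the base axis. Payload 17.4 kg.
Tool frame: the origin (TCP) lies at the very end of the fingers, on their centre line; the grasp point (between the pads) lies 19 mm behind it (ctrl.grip_point_offset is the distance from the TCP to the grasp point, in m); x points along the fingers, z is the direction in which the jaws open and shut, and the axes are right-handed (so a half turn about x gives the same grasp; the last joint's range is limited). The gripper opens to 93 mm and grips with 3 to 60 N. Pads are 15 mm wide; open, the fingers measure 128 mm over their backs; the gripper's body (75 mm by 188 mm) begins 65 mm behind the grasp point.
Start: joints at [-1.245, 0.116, 1.442, -0, 1.584, -0.038], TCP at [0.24, -0.631, 0.219] pointing down, gripper open.
Joint ranges: [-2.83, 2.83], [-0.83, 2.19], [0.07, 2.5], [-1.14, 4.28], [0.01, 3], [-2.97, 2.97]. Speed limits (rad/s): [1.89, 1.89, 2.22, 3.14, 3.14, 3.14].

## Interface

Orientations are given as a unit quaternion [x, y, z, w].
In Python, from station import ctrl gives the robot as it stands.
- The arm moves only by the tool servo_tool, never from a script. Its argument "increments" is a list that holds one entry, the list of rows, each a list of 7 numbers: the turn, a rotation vector about the tool's x, y, z in degrees, then the shift along the tool's x, y, z in m, then the finger opening in m, from 0 to 0.093. In form: [[[ax, ay, az, dx, dy, dz, claw], ...]]. A call has 1 to 5 rows; each row shifts and turns the commanded pose from where the row before left it, along the tool's axes as they then stand; what a row does not reach is not made up. A row lasts 1/8 s, in which the tool goes at most 62.5 mm and 10.7 degrees, less where a joint would pass 70% of its speed; a pose out of reach is approached as far as the arm can. A call is refused whole if a number of a shift passes 0.0625 or a number of a turn 10.7, either way. A call with a gripper value outside its range is refused whole. The fingers move at their own pace and stop on an object; "squeeze" is the grip in N (left out, the last holds). Time passes only in rows, so rows that do not move let the fingers close. It gives the time, the measured TCP pose, the force and the opening at its end, in the units of the state.
- ctrl.get_state(): the state, without advancing time (a new reading comes with each control period).
- ctrl.capture(name): name is "side" or "top" or "wrist"; returns (picture, depth): 400x640x3 uint8, red, green, blue; 400x640 float32, m along the optical axis (not along the pixel's ray), 0 where there is no reading.
- ctrl.camera_info(name): a dict with "fx", "fy", "cx", "cy" (pixels), "camera_from_world" (4x4, takes a point from world to camera coordinates); the wrist camera has in their place "T_tool_cam" (4x4, takes a point from camera to tool coordinates, whose origin is the TCP and whose axes are the tool frame's). Camera axes: x right, y down, z forward; pixel columns grow to the right and rows downward; lengths in m; the calibration is good to about 2 mm. The wrist camera is an equidistant fisheye: a pixel r from the principal point sees the ray r / f radians off the axis. A picture is of the moment at which its call begins: read the wrist's pose just before it. camera_info takes no time and is no camera call.
- ctrl.hand_in(): hands the job in, once; it reports no verdict.
The state is a dict: "time": time; "joints": joint angles; "dq": joint speeds; "joint_torque": joint torques, N m; "ee_pos": TCP position; "tool_rot": TCP orientation; "force": force on the tool from outside, world axes, zero at the start; "torque": the same for the moment, N m; "gripper_width": finger opening in m.
Only numpy, scipy, OpenCV 4.12 (cv2) and the standard library are available. Lean on these libraries where they do the work, as an engineer would, in place of code of your own. Each camera call takes 0.05 s, during which the arm holds its last target.

## Task

Pull the curing station's tray fully out and lay every wooden blank flat on it in neat rows, one to an outline: round blanks centred in the printed circles, square ones centred in the printed squares with their sides parallel to the tray's edges. Then slide the loaded tray fully home under the hood and, after that, turn the air valve's lever to half open (45 degrees, the middle tick). Leave the cup, jar, paint pot and tape roll standing where they are.

Things in the scene. Friction and masses are not known exactly. Their poses are not given: they have to be found in the camera images.
- station: Fixed curing station: grey base plate 8 mm thick, a white hood at its far end, and on its left an air manifold with a lever valve. Origin on the table under the middle of the tray's floor when the tray is fully out; x points along the tray's slide, into the hood; y to the left, z up.
- hood_front (a point): Middle of the hood's open front (the side facing the robot), at table height. The hood reaches 212 mm on from there along the station's x; inner width 330 mm, outer 358 mm. Clear roof: underside 70 mm, top 80 mm above the table (86 mm at trim strips).
- tray (a joint): Slide-out aluminium tray, in m: 0 = fully out towards the robot, 0.20 = fully home under the hood (end stops). Stays where left; about 3 N moves it. Floor 190 mm along the slide, 310 mm across, its top 20 mm above the table, rim 4 mm high. Printed on it: two rows of three outlines, circles in the row nearer the hood, squares in the row nearer the handle.
- tray_handle (a point): Grip point of the tray's handle, which moves with the tray: an upright black round post, 20 mm in diameter, on a tab at the middle of the tray's near edge. The point is on the post's axis, 55 mm above the table; the post runs from 19 to 74 mm above the table. Same axes as the station.
- valve (a joint): Air valve's lever, vertical axis, in rad, growing anticlockwise from above: 0 = shut (lever across the brass pipe, along the station's +y), 1.571 = fully open (in line with the pipe, along the station's -x), 0.785 = half open. Stays where left; about 2 N at its end turns it. A white disc below, 92 mm wide, top 61 mm above the table, has black ticks for shut, half and fully open.
- valve_axis (a point): On the valve's turning axis, at mid height of the lever (82 mm above the table).
- valve_grip (a point): On the lever, 70 mm from its axis and 20 mm from its free end, at mid height (82 mm above the table). The lever is a dark flat bar 14 mm wide and 12 mm high; this point's y axis runs along the lever, away from the valve's axis; z up.
- round_cell0 (a point): Centre of the left printed circle on the tray (row nearer the hood), on the tray's floor; moves with the tray, same axes as the station. Cells of a row are 100 mm apart, the rows 90 mm.
- round_cell1 (a point): Centre of the middle printed circle on the tray (row nearer the hood), on the tray's floor; moves with the tray, same axes as the station. Cells of a row are 100 mm apart, the rows 90 mm.
- round_cell2 (a point): Centre of the right printed circle on the tray (row nearer the hood), on the tray's floor; moves with the tray, same axes as the station. Cells of a row are 100 mm apart, the rows 90 mm.
- square_cell0 (a point): Centre of the left printed square on the tray (row nearer the handle), on the tray's floor; moves with the tray, same axes as the station. Cells of a row are 100 mm apart, the rows 90 mm.
- square_cell1 (a point): Centre of the middle printed square on the tray (row nearer the handle), on the tray's floor; moves with the tray, same axes as the station. Cells of a row are 100 mm apart, the rows 90 mm.
- square_cell2 (a point): Centre of the right printed square on the tray (row nearer the handle), on the tray's floor; moves with the tray, same axes as the station. Cells of a row are 100 mm apart, the rows 90 mm.
- disc0: Round wooden blank, 62 mm in diameter, 20 mm thick; origin in its middle, z along its thickness. About 50 g. May be absent.
- disc1: Round wooden blank, 62 mm in diameter, 20 mm thick; origin in its middle, z along its thickness. About 50 g. May be absent.
- disc2: Round wooden blank, 62 mm in diameter, 20 mm thick; origin in its middle, z along its thickness. About 50 g. May be absent.
- tile0: Square wooden blank, 60 by 60 mm, 20 mm thick; origin in its middle, x and y along its sides, z along its thickness. About 60 g. May be absent.
- tile1: Square wooden blank, 60 by 60 mm, 20 mm thick; origin in its middle, x and y along its sides, z along its thickness. About 60 g. May be absent.
- tile2: Square wooden blank, 60 by 60 mm, 20 mm thick; origin in its middle, x and y along its sides, z along its thickness. About 60 g. May be absent.
- cup: Bystander: white cup with a stir stick, 68 mm wide and 85 mm high (stick to 150 mm); origin under its centre.
- jar: Bystander: jar, 64 mm wide, 75 mm high; origin under its centre.
- paint_pot: Bystander: small pot with a black lid, 56 mm wide, 55 mm high; origin under its centre.
- tape_roll: Bystander: small cardboard tape roll, 42 mm wide, 22 mm high; origin under its centre.
Things that resemble listed ones, but are neither listed nor needed, are in the scene too. What is shaped like the tile2 but blue or pink is not meant.

How it is judged:
On the way, in this order (a step that is already met when the one before it is completed fails the run):
1. the tray is pulled fully out (value of joint tray below 0.012 m), for 0.2 s.
2. every blank lies in an outline of its own shape on the tray ((horizontal distance between disc0 and round_cell0 below 0.012 m or horizontal distance between disc0 and round_cell1 below 0.012 m or horizontal distance between disc0 and round_cell2 below 0.012 m) and z of disc0 in the frame of round_cell0 between 0.004 and 0.016 m and angle between the z axis of each of disc0, disc1, disc2, tile0, tile1, tile2 and the z axis of station, either way round below 0.12 rad and (horizontal distance between disc1 and round_cell0 below 0.012 m or horizontal distance between disc1 and round_cell1 below 0.012 m or horizontal distance between disc1 and round_cell2 below 0.012 m) and z of disc1 in the frame of round_cell0 between 0.004 and 0.016 m and (horizontal distance between disc2 and round_cell0 below 0.012 m or horizontal distance between disc2 and round_cell1 below 0.012 m or horizontal distance between disc2 and round_cell2 below 0.012 m) and z of disc2 in the frame of round_cell0 between 0.004 and 0.016 m and (horizontal distance between tile0 and square_cell0 below 0.012 m or horizontal distance between tile0 and square_cell1 below 0.012 m or horizontal distance between tile0 and square_cell2 below 0.012 m) and z of tile0 in the frame of square_cell0 between 0.004 and 0.016 m and (angle between the x axis of tile0 and the x axis of station, either way round below 0.16 rad or angle between the x axis of tile0 and the y axis of station, either way round below 0.16 rad) and (horizontal distance between tile1 and square_cell0 below 0.012 m or horizontal distance between tile1 and square_cell1 below 0.012 m or horizontal distance between tile1 and square_cell2 below 0.012 m) and z of tile1 in the frame of square_cell0 between 0.004 and 0.016 m and (angle between the x axis of tile1 and the x axis of station, either way round below 0.16 rad or angle between the x axis of tile1 and the y axis of station, either way round below 0.16 rad) and (horizontal distance between tile2 and square_cell0 below 0.012 m or horizontal distance between tile2 and square_cell1 below 0.012 m or horizontal distance between tile2 and square_cell2 below 0.012 m) and z of tile2 in the frame of square_cell0 between 0.004 and 0.016 m and (angle between the x axis of tile2 and the x axis of station, either way round below 0.16 rad or angle between the x axis of tile2 and the y axis of station, either way round below 0.16 rad)), for 0.2 s.
3. the loaded tray is fully home under the hood (all of step 2 and value of joint tray above 0.19 m), for 0.2 s.
4. the air valve is half open (value of joint tray above 0.19 m and value of joint valve between 0.645 and 0.925 rad), for 0.2 s.
At the end, for the whole second after the job is handed in: Every blank lies flat and at rest on the tray within 12 mm of the centre of an outline of its own shape (square blanks turned no more than 9 degrees from the tray's edges), the tray is within 10 mm of fully home, and the valve is within 8 degrees of half open (all of step 2 and all of step 4 and linear speed of each of disc0, disc1, disc2, tile0, tile1, tile2 below 0.02 m/s); the robot touches nothing.
It fails at once if the cup is knocked over or pushed more than 60 mm (angle between cup's own z axis and vertical above 0.7 rad or distance of cup from where it was at the start of the episode above 0.06 m).
It fails at once if the jar is knocked over or pushed more than 60 mm (angle between jar's own z axis and vertical above 0.7 rad or distance of jar from where it was at the start of the episode above 0.06 m).
It fails at once if the paint pot is knocked over or pushed more than 60 mm (angle between paint_pot's own z axis and vertical above 0.7 rad or distance of paint_pot from where it was at the start of the episode above 0.06 m).
It fails at once if the tape roll is knocked over or pushed more than 60 mm (angle between tape_roll's own z axis and vertical above 0.7 rad or distance of tape_roll from where it was at the start of the episode above 0.06 m).
Of disc0, disc1, disc2, tile0, tile1, tile2 only 4 to 6 are there at a start; the rules pass over those that are not, and their reading is None.
At some moment in a run one of disc0, disc1, disc2, tile0, tile1, tile2 may be knocked a few centimetres aside while the robot is not near it.
Once in a run the grip may slacken for a moment while it holds something.
It also fails if it takes over 210 s, if anything falls off the work surface, if the arm or the gripper's body presses on something with over 40 N, if the wrist force passes 120 N, or if a joint passes its speed limit or range.

## Working session

There is one attempt and no reset: what is moved stays moved. The work goes in short steps, Python scripts to look and compute and a tool call to move; the robot and the scene stay as the last step left them, time stands still between calls to the robot, and variables do not carry over. Pictures are saved under pics/ and viewed, and the job is handed in when it is done.

Besides the shell and the picture viewer there is one more tool, called as name([rows], argument=value, ...), one row to a line, values as JSON. servo_tool: Moves the arm, as the interface text tells. Its arguments: {"type":"object","properties":{"increments":{"type":"array"},"squeeze":{"type":"number"}},"required":["increments"]}

```bash
ls; mkdir -p pics; python3 - <<'E'
from station import ctrl
import cv2,numpy as np
print(ctrl.get_state())
for n in ['side','top','wrist']:
    im,d=ctrl.capture(n); cv2.imwrite(f'pics/{n}0.png',im[:,:,::-1]); np.save(f'pics/{n}0.npy',d)
    print(n,ctrl.camera_info(n))
print(ctrl.grip_point_offset)
E
```

```text
pics
{'time': 0.0, 'joints': array([-1.24479724e+00,  1.16459783e-01,  1.44227392e+00,  1.48123708e-05,
        1.58396996e+00, -3.77441819e-02]), 'dq': array([ 0.00089429, -0.0002119 ,  0.00053742,  0.00066856, -0.0015266 ,
       -0.00017821]), 'joint_torque': array([-1.76292673e-03, -7.21277404e+01, -6.22603583e+01,  7.79806171e-02,
        2.40397785e-02, -8.78711717e-05]), 'ee_pos': array([ 0.24011468, -0.63063309,  0.21791747]), 'tool_rot': array([ 0.40155718,  0.58250035, -0.40107883,  0.58187709]), 'force': array([-0.41144304,  0.85325173, -0.77611906]), 'torque': array([0.0192953 , 0.05303701, 0.01170046]), 'gripper_width': 0.09289411008568636}
side {'fx': 404.08435225709604, 'fy': 404.08435225709604, 'cx': 320.9095736334781, 'cy': 197.84432140120393, 'camera_from_world': array([[-0.98637478, -0.16274781,  0.02404054,  0.53741214],
       [-0.10795875,  0.53007466, -0.84105039,  0.10287277],
       [ 0.12413583, -0.83218628, -0.54042233,  1.50981345],
       [ 0.        ,  0.        ,  0.        ,  1.        ]])}
top {'fx': 483.2483896707676, 'fy': 483.2483896707676, 'cx': 315.7588052535397, 'cy': 201.83591954375143, 'camera_from_world': array([[-0.02013293, -0.99964678, -0.01734897,  0.05801555],
       [-0.98775546,  0.02257252, -0.15436847,  0.53335606],
       [ 0.15470555,  0.01402865, -0.98786102,  1.5677847 ],
       [ 0.        ,  0.        ,  0.        ,  1.        ]])}
wrist {'fx': 309.70691628693146, 'fy': 309.70691628693146, 'cx': 317.1545776682591, 'cy': 196.87259749423612, 'T_tool_cam': array([[ 3.84442418e-04, -2.59879784e-01,  9.65640901e-01,
        -1.65898685e-01],
       [-6.14894826e-04, -9.65640851e-01, -2.59879526e-01,
         7.17505959e-02],
       [ 9.99999737e-01, -4.93858880e-04, -5.31032039e-04,
         7.98364075e-04],
       [ 0.00000000e+00,  0.00000000e+00,  0.00000000e+00,
         1.00000000e+00]])}
0.0188
```

View pics/top0.png

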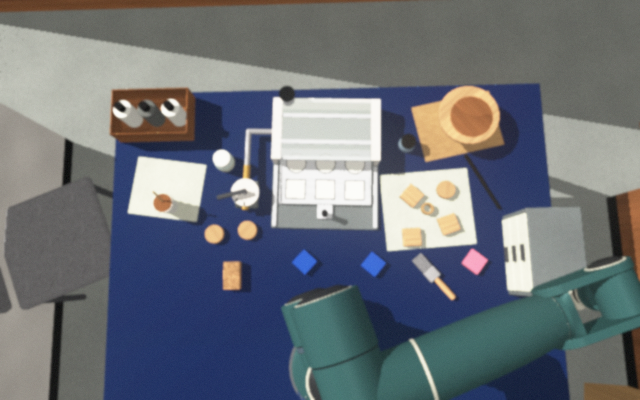

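View pics/side0.png

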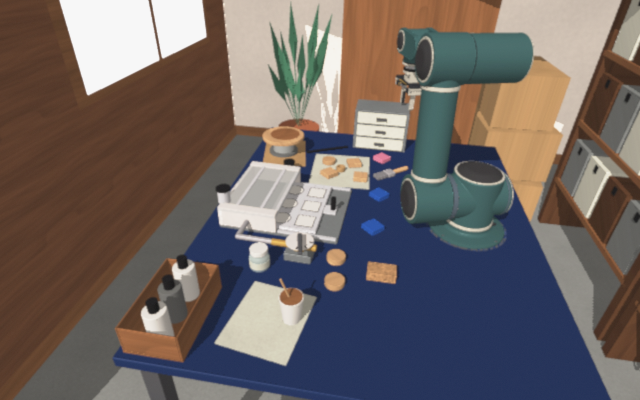

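View pics/wrist0.png

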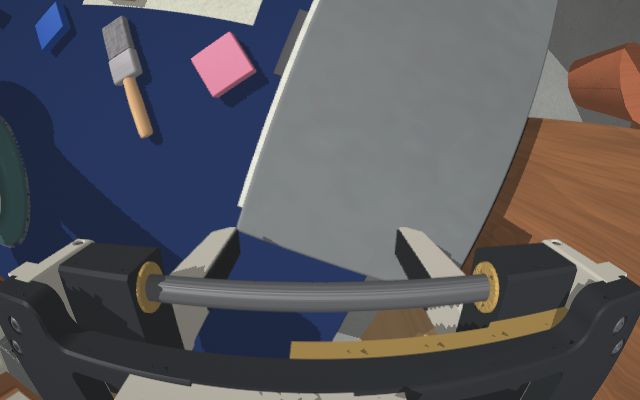

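```bash
python3 - <<'E'
import cv2
im=cv2.imread('pics/top0.png')
a=im[80:240,180:390]; cv2.imwrite('pics/c1.png',cv2.resize(a,None,fx=3.8,fy=3.7,interpolation=cv2.INTER_CUBIC))
a=im[155:285,370:500]; cv2.imwrite('pics/c2.png',cv2.resize(a,None,fx=4.5,fy=4.5,interpolation=cv2.INTER_CUBIC))
a=im[190:300,190:300]; cv2.imwrite('pics/c3.png',cv2.resize(a,None,fx=4.5,fy=4.5,interpolation=cv2.INTER_CUBIC))
E
```

```text
(no output)
```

View pics/c1.png

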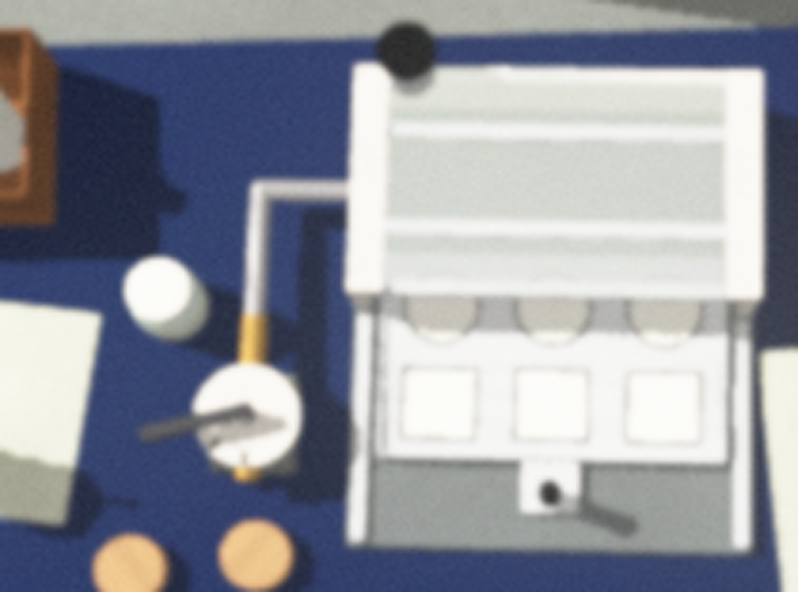

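View pics/c2.png

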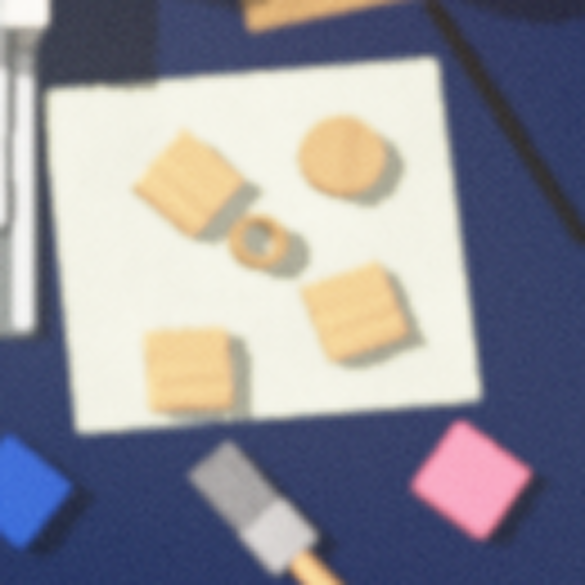

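View pics/c3.png

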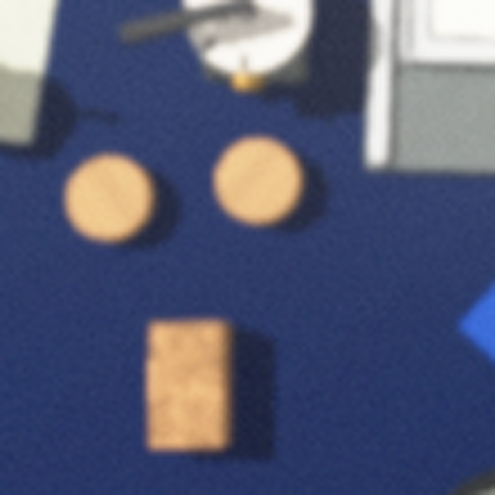

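```bash
cat > h.py <<'E'
import numpy as np,cv2
from scipy.spatial.transform import Rotation as R
from station import ctrl
def px2w(name,u,v,z=None,depth=None):
    """u,v arrays; z: known height plane, or depth values"""
    c=ctrl.camera_info(name); T=np.linalg.inv(c['camera_from_world'])
    u=np.atleast_1d(u).astype(float);v=np.atleast_1d(v).astype(float)
    r=np.stack([(u-c['cx'])/c['fx'],(v-c['cy'])/c['fy'],np.ones_like(u)],1)
    rw=r@T[:3,:3].T; o=T[:3,3]
    s=(z-o[2])/rw[:,2] if z is not None else np.atleast_1d(depth)
    return o+rw*s[:,None]
def wpx2w(st,u,v,z):
    c=ctrl.camera_info('wrist'); M=c['T_tool_cam']
    u=np.atleast_1d(u).astype(float);v=np.atleast_1d(v).astype(float)
    dx,dy=u-c['cx'],v-c['cy']; r=np.hypot(dx,dy)+1e-9; th=r/c['fx']
    d=np.stack([np.sin(th)*dx/r,np.sin(th)*dy/r,np.cos(th)],1)
    A=R.from_quat(st['tool_rot']).as_matrix()
    o=A@M[:3,3]+st['ee_pos']; dw=d@(A@M[:3,:3]).T
    return o+dw*((z-o[2])/dw[:,2])[:,None]
def w2wpx(st,P):
    c=ctrl.camera_info('wrist'); M=c['T_tool_cam']; A=R.from_quat(st['tool_rot']).as_matrix()
    P=np.atleast_2d(P); pt=(P-st['ee_pos'])@A; pc=(pt-M[:3,3])@M[:3,:3]
    rr=np.hypot(pc[:,0],pc[:,1])+1e-9; th=np.arctan2(rr,pc[:,2])
    return np.stack([c['cx']+c['fx']*th*pc[:,0]/rr, c['cy']+c['fx']*th*pc[:,1]/rr],1)
def w2px(name,P):
    c=ctrl.camera_info(name);T=c['camera_from_world'];p=np.atleast_2d(P)@T[:3,:3].T+T[:3,3]
    return np.stack([c['cx']+c['fx']*p[:,0]/p[:,2],c['cy']+c['fy']*p[:,1]/p[:,2]],1)
def wood(im):
    h=cv2.cvtColor(im,cv2.COLOR_RGB2HSV); return cv2.inRange(h,(8,70,120),(25,200,255))
def yaw_target(jaw_yaw):
    """tool pointing down, jaw (z) axis along world angle jaw_yaw"""
    z=np.array([np.cos(jaw_yaw),np.sin(jaw_yaw),0]);x=np.array([0,0,-1.]);y=np.cross(z,x)
    return R.from_matrix(np.stack([x,y,z],1))
def plan(pos,jaw_yaw=None,st=None):
    """shift in tool axes, and turn about tool x"""
    st=st or ctrl.get_state(); A=R.from_quat(st['tool_rot'])
    d=A.inv().apply(np.array(pos)-st['ee_pos'])
    out=f"pos {np.round(st['ee_pos'],4)} shift(tool now) {np.round(d,4)}"
    if jaw_yaw is not None:
        rv=[(A.inv()*yaw_target(jaw_yaw+k)).as_rotvec(degrees=True) for k in (0,np.pi)]
        rv=min(rv,key=np.linalg.norm); out+=f" rotvec {np.round(rv,2)}"
    z=A.as_matrix()[:,2]; out+=f" jawyaw {np.degrees(np.arctan2(z[1],z[0])):.2f} j6 {st['joints'][5]:.2f}"
    print(out); return d
E
cat > m1.py <<'E'
from h import *
im=cv2.imread('pics/top0.png')[:,:,::-1].copy(); d=np.load('pics/top0.npy')
m=wood(im); n,l,s,c=cv2.connectedComponentsWithStats(m)
for i in range(1,n):
    if s[i,4]<120 or s[i,4]>1200: continue
    u,v=c[i]; P=px2w('top',u,v,depth=d[int(v),int(u)])[0]; 
    cn=cv2.findContours((l==i).astype(np.uint8),cv2.RETR_EXTERNAL,cv2.CHAIN_APPROX_NONE)[0][0]
    w=px2w('top',cn[:,0,0],cn[:,0,1],z=P[2]); rc=cv2.minAreaRect((w[:,:2]*1000).astype(np.float32))
    print(np.round([u,v]),s[i,4],np.round(P,3),'ctr',np.round(rc[0],0),'size',np.round(rc[1],0),'ang',round(rc[2],1))
print('rails/hood:')
for nm,(u,v),z in [('railL',(275,226.5),.02),('railR',(376.5,227),.02)]:
    print(nm,d[int(v),int(u)],px2w('top',u,v,depth=d[int(v),int(u)])[0])
for nm,(u,v) in [('hoodFL',(273,158.5)),('hoodFR',(380.5,160)),('hoodBL',(275,97.5)),('hoodBR',(380,99)),('post',(324.5,213)),('valveaxis',(245,191)),('levertip',(219,196.5)),('trayNL',(281,203.5)),('trayNR',(370.5,204.5)),('base',(325,227)),('jar',(222,158)),('cup',(163,202)),('paint',(407,142)),('blk',(287,94)),('box',(408,205)),('cab',(507,250))]:
    print(nm,px2w('top',u,v,depth=d[int(v),int(u)])[0].round(4))
E
python3 m1.py
```

```text
[149. 100.] 269 [0.877 0.593 0.11 ] ctr [843. 591.] size [155. 258.] ang 0.4
[159. 131.] 163 [0.805 0.592 0.003] ctr [801. 619.] size [ 50. 260.] ang 10.8
[446. 189.] 258 [ 0.57  -0.392  0.022] ctr [ 570. -391.] size [56. 59.] ang 43.1
[412. 196.] 304 [ 0.552 -0.277  0.018] ctr [ 552. -277.] size [58. 60.] ang 47.0
[635. 223.] 643 [ 0.498 -1.375 -0.547] ctr [  454. -1359.] size [ 53. 405.] ang 83.0
[162. 202.] 253 [0.537 0.545 0.089] ctr [536. 544.] size [56. 56.] ang 1.5
[449. 224.] 324 [ 0.453 -0.396  0.017] ctr [ 453. -396.] size [58. 63.] ang 18.7
[247. 230.] 287 [0.449 0.28  0.016] ctr [448. 280.] size [61. 61.] ang 89.9
[214. 234.] 282 [0.438 0.39  0.023] ctr [436. 390.] size [61. 61.] ang 0.5
[412. 237.] 311 [ 0.412 -0.27   0.024] ctr [ 414. -270.] size [60. 56.] ang 88.8
[231. 275.] 494 [0.298 0.329 0.03 ] ctr [298. 329.] size [89. 56.] ang 0.2
[445. 288.] 172 [ 0.242 -0.371  0.015] ctr [ 242. -370.] size [86. 21.] ang 42.9
rails/hood:
railL 1.6358955 [0.45883771 0.18672424 0.00556094]
railR 1.6260467 [ 0.44925602 -0.15562687  0.0091685 ]
hoodFL [0.6769 0.1844 0.0786]
hoodFR [ 6.824e-01 -1.797e-01 -4.000e-04]
hoodBL [0.8864 0.1759 0.0827]
hoodBR [ 9.033e-01 -1.870e-01 -9.000e-04]
post [0.4923 0.0184 0.0722]
valveaxis [0.5687 0.2758 0.0853]
levertip [0.5517 0.3597 0.09  ]
trayNL [0.5365 0.1653 0.0099]
trayNR [ 0.524  -0.1369  0.0241]
base [0.4531 0.0176 0.009 ]
jar [0.6833 0.354  0.0766]
cup [0.538  0.5425 0.0886]
paint [ 0.7278 -0.2635  0.0582]
blk [0.8761 0.1314 0.1373]
box [ 0.5226 -0.2661  0.0029]
cab [ 0.3615 -0.5737  0.0407]
```

```bash
python3 - <<'E'
from h import *
st=ctrl.get_state()
print(R.from_quat(st['tool_rot']).as_matrix().round(3))
plan([0.45,-0.05,0.26],np.radians(88.4))
E
```

```text
[[-0.     0.935  0.356]
 [ 0.001  0.356 -0.935]
 [-1.     0.    -0.001]]
pos [ 0.2401 -0.6307  0.2181] shift(tool now) [-0.0415  0.4028 -0.468 ] rotvec [ 2.244e+01 -5.000e-02  1.000e-02] jawyaw -69.16 j6 -0.04
```

servo_tool([
  [[7.5,0,0,-0.02,0,0,0.093],[7.5,0,0,-0.02,0,0,0.093],[7.4,0,0,0,0,-0.03,0.093],[0,0,0,0,0.02,-0.055,0.093],[0,0,0,0,0.02,-0.055,0.093]],
])

```text
time: 0.78
ee_pos: [0.2802, -0.4907, 0.2582]
tool_rot: [0.507, 0.493, -0.507, 0.493]
force: [1.3, 0.1, 0.1]
gripper_width: 0.0931
```

servo_tool([
  [[0,0,0,0,0.02,-0.055,0.093],[0,0,0,0,0.02,-0.055,0.093],[0,0,0,0,0.02,-0.055,0.093],[0,0,0,0,0.02,-0.055,0.093],[0,0,0,0,0.02,-0.055,0.093]],
])

```text
time: 1.4
ee_pos: [0.3877, -0.2181, 0.2586]
tool_rot: [0.507, 0.493, -0.507, 0.493]
force: [1.0, 0.1, 0.5]
gripper_width: 0.093
```

```bash
python3 - <<'E'
from h import *
plan([0.45,-0.05,0.26],np.radians(88.4))
st=ctrl.get_state();im,d=ctrl.capture('wrist'); cv2.imwrite('pics/w1.png',im[:,:,::-1])
np.save('pics/w1.npy',d); import pickle; pickle.dump(st,open('pics/w1.pkl','wb'))
E
```

```text
pos [ 0.3877 -0.2181  0.2586] shift(tool now) [-0.0014  0.0576 -0.1698] rotvec [ 0.02  0.01 -0.02] jawyaw -91.58 j6 1.03
```

View pics/w1.png

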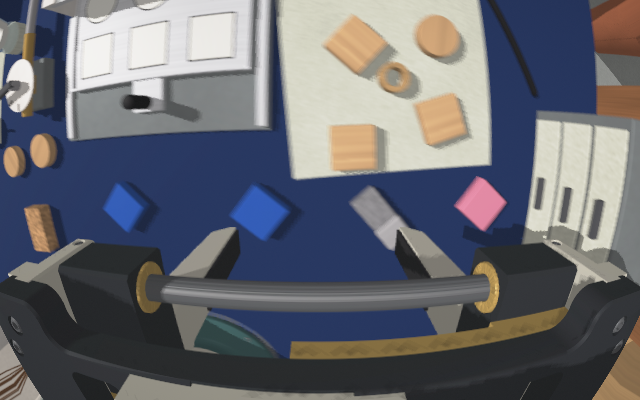

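```bash
cat >> h.py <<'E'
def blanks(st,im,ztop=0.02,zmin=150):
    m=wood(im); n,l,s,c=cv2.connectedComponentsWithStats(m)
    for i in range(1,n):
        if s[i,4]<zmin or s[i,4]>12000 or c[i][1]>260: continue
        cn=cv2.findContours((l==i).astype(np.uint8),cv2.RETR_EXTERNAL,cv2.CHAIN_APPROX_NONE)[0][0]
        w=wpx2w(st,cn[:,0,0],cn[:,0,1],ztop); rc=cv2.minAreaRect((w[:,:2]*1000).astype(np.float32))
        print('wood px',np.round(c[i]),s[i,4],'ctr',np.round(rc[0],1),'size',np.round(rc[1],1),'ang',round(rc[2],1))
E
python3 - <<'E'
from h import *
import pickle
st=pickle.load(open('pics/w1.pkl','rb')); im=cv2.imread('pics/w1.png')[:,:,::-1].copy()
blanks(st,im)
print('post',wpx2w(st,[127,148],[102,101],0.074))
print('basecorners',wpx2w(st,[69,271],[138,128],0.02))
E
```

```text
wood px [619.  21.] 1434 ctr [ 689.  -836.7] size [ 81.  254.3] ang 31.6
wood px [437.  36.] 1413 ctr [ 571.6 -387.6] size [60.2 64.2] ang 46.5
wood px [355.  44.] 1963 ctr [ 554.9 -273.1] size [58.5 61.6] ang 46.4
wood px [394.  77.] 568 ctr [ 510.4 -322.2] size [42.  41.8] ang 45.3
wood px [619. 101.] 1314 ctr [ 529.2 -804.1] size [ 70.2 168.4] ang 2.9
wood px [440. 119.] 1808 ctr [ 456.7 -389.9] size [60.1 63.9] ang 18.2
wood px [353. 147.] 1992 ctr [ 417.  -267.2] size [59.7 59.6] ang 1.7
wood px [ 40. 151.] 528 ctr [451.2 279.8] size [61.7 60.9] ang 77.6
wood px [ 12. 160.] 426 ctr [445.9 386.7] size [62.5 77. ] ang 40.4
wood px [ 37. 228.] 696 ctr [301.1 339.6] size [96.5 71.5] ang 3.8
post [[ 0.49733125  0.02050659  0.074     ]
 [ 0.49398443 -0.01253929  0.074     ]]
basecorners [[ 0.4637578   0.19176667  0.02      ]
 [ 0.44570765 -0.16007929  0.02      ]]
```

servo_tool([
  [[0,0,0,0,0.02,-0.05,0.093],[0,0,0,0,0.02,-0.05,0.093],[0,0,0,0,0.02,-0.05,0.093],[0,0,0,0.03,0.02,-0.05,0.093],[0,0,0,0.03,0.018,-0.036,0.093]],
])

```text
time: 2.08
ee_pos: [0.4923, 0.0154, 0.198]
tool_rot: [0.507, 0.493, -0.506, 0.494]
force: [1.0, -0.2, -0.1]
gripper_width: 0.0932
```

```bash
cat > snap.py <<'E'
import sys; from h import *; import pickle
n=sys.argv[1]; cam=sys.argv[2] if len(sys.argv)>2 else 'wrist'
st=ctrl.get_state();im,d=ctrl.capture(cam); cv2.imwrite(f'pics/{n}.png',im[:,:,::-1]);np.save(f'pics/{n}.npy',d)
pickle.dump(st,open(f'pics/{n}.pkl','wb')); print(st['time'].__round__(2),st['ee_pos'].round(4),st['force'].round(1),round(st['gripper_width'],4))
if cam=='wrist': blanks(st,im)
E
python3 snap.py w2; python3 -c "
from h import *
plan([0.495,0.018,0.036],np.radians(88.4))"
```

```text
2.08 [0.4923 0.0154 0.198 ] [ 1.  -0.2 -0.1] 0.0932
wood px [575.  29.] 1952 ctr [ 722.8 -372.2] size [ 80.  138.9] ang 10.7
wood px [627.  13.] 765 ctr [ 780.8 -535.1] size [ 65.7 141.5] ang 18.5
wood px [95. 72.] 240 ctr [650.  304.1] size [11.5 53.2] ang 89.1
wood px [535. 137.] 2337 ctr [ 536.3 -288.4] size [126.3  64.5] ang 47.4
wood px [583. 122.] 957 ctr [ 576.4 -378.7] size [73.7 59.1] ang 75.3
wood px [576. 197.] 1116 ctr [ 459.5 -380.4] size [65.7 71.4] ang 17.4
wood px [124. 215.] 1120 ctr [452.8 279.3] size [58.1 61.3] ang 75.3
wood px [ 72. 222.] 723 ctr [443.  391.3] size [58.3 59.4] ang 11.3
wood px [518. 218.] 845 ctr [ 431.6 -259.5] size [70.5 40.3] ang 87.8
pos [0.4924 0.018  0.1933] shift(tool now) [1.573e-01 3.200e-03 1.000e-04] rotvec [ 0.16 -0.08  0.24] jawyaw -91.44 j6 1.58
```

View pics/w2.png

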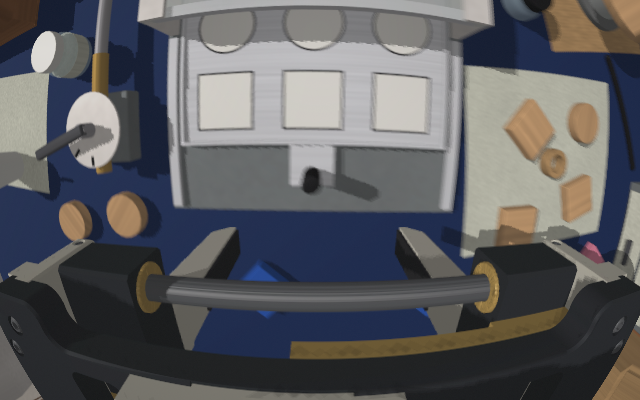

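```bash
python3 - <<'E'
from h import *
import pickle
im=cv2.imread('pics/w2.png')
cv2.imwrite('pics/w2c.png',cv2.resize(im[0:220,140:500],None,fx=2.2,fy=2.2,interpolation=cv2.INTER_CUBIC))
E
```

```text
(no output)
```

View pics/w2c.png

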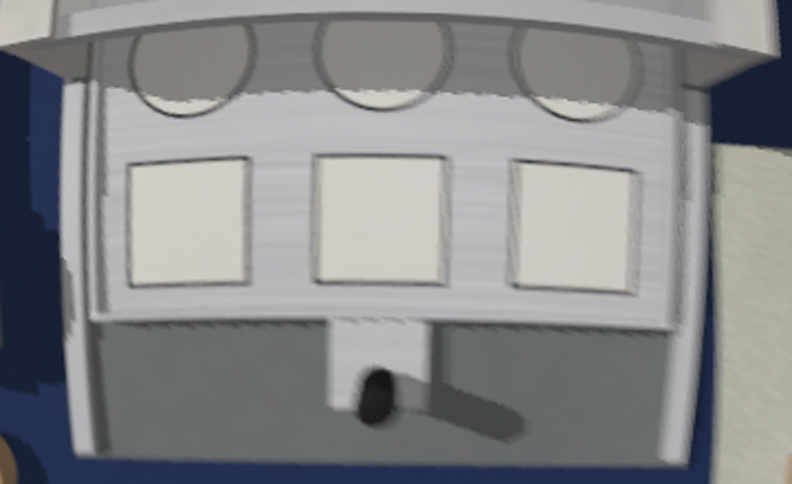

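```bash
python3 - <<'E'
from h import *
import pickle
st=pickle.load(open('pics/w2.pkl','rb'))
C=np.array([[127,163],[249,157],[247,284],[129,286],[315,155],[450,156],[446,285],[314,283],[512,160],[638,171],[635,293],[509,286]],float)/2.2+[140,0]
W=wpx2w(st,C[:,0],C[:,1],0.02)
c=W.reshape(3,4,3).mean(1); print(c.round(4)); 
for q in W.reshape(3,4,3): print([round(np.linalg.norm(q[i]-q[(i+1)%4])*1000,1) for i in range(4)], np.degrees(np.arctan2(*(q[0]-q[3])[1::-1])).round(2), np.degrees(np.arctan2(*(q[1]-q[2])[1::-1])).round(2))
d=c[0]-c[2]; print('y dir deg',np.degrees(np.arctan2(d[1],d[0])),np.linalg.norm(d))
P=wpx2w(st,140+np.array([376,376.])/2.2,np.array([412,425.])/2.2,0.074);print('post top',P)
B=np.array([[76,455],[690,465]])/2.2+[140,0]; print('base near',wpx2w(st,B[:,0],B[:,1],.015))
E
```

```text
[[ 0.5868  0.1168  0.02  ]
 [ 0.5824  0.0167  0.02  ]
 [ 0.5783 -0.0823  0.02  ]]
[np.float64(66.3), np.float64(65.4), np.float64(64.8), np.float64(65.7)] -1.75 -3.07
[np.float64(67.2), np.float64(65.7), np.float64(66.4), np.float64(65.2)] -2.29 -3.01
[np.float64(67.4), np.float64(64.7), np.float64(68.1), np.float64(64.6)] -2.32 -1.7
y dir deg 87.56607613549899 0.19920827355710224
post top [[0.49613659 0.02066299 0.074     ]
 [0.49027198 0.02084768 0.074     ]]
base near [[ 0.46228857  0.19670149  0.015     ]
 [ 0.44704301 -0.15687815  0.015     ]]
```

servo_tool([
  [[1,0,0,0.04,0.002,-0.002,0.093],[0,0,0,0.05,0,0,0.093],[0,0,0,0.04,0,0,0.093],[0,0,0,0.025,0,0,0.093],[0,0,0,0,0,0,0.093]],
])

```text
time: 2.75
ee_pos: [0.4928, 0.0152, 0.042]
tool_rot: [-0.51, -0.49, 0.512, -0.488]
force: [0.6, -0.5, 0.4]
gripper_width: 0.0931
```

```bash
python3 snap.py w3; python3 -c "
from h import *
plan([0.494,0.0204,0.036],np.radians(87.57))"
```

```text
2.75 [0.4928 0.0152 0.042 ] [ 0.6 -0.5  0.4] 0.0931
wood px [622. 137.] 2522 ctr [ 550.4 -283. ] size [121.7  67.3] ang 57.2
wood px [ 39. 253.] 318 ctr [471.  284.1] size [17.4 48.4] ang 20.1
wood px [608. 255.] 261 ctr [ 443.1 -273.3] size [56.  18.7] ang 74.1
pos [0.4937 0.0152 0.0436] shift(tool now) [ 0.0076  0.0001 -0.0052] rotvec [-0.13 -0.    0.06] jawyaw -92.56 j6 1.59
```

View pics/w3.png

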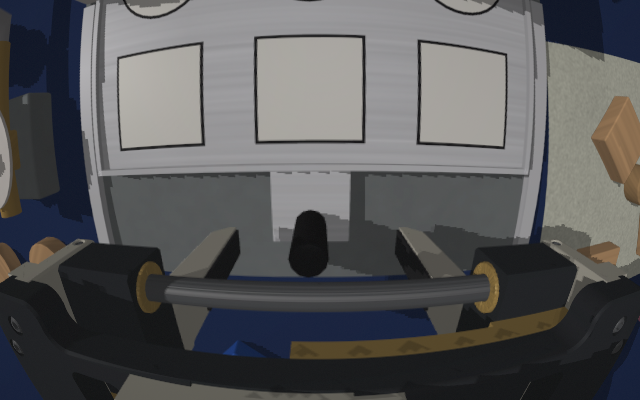

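servo_tool([
  [[0,0,0,0.006,0,-0.004,0.093],[0,0,0,0,0,0,0.0],[0,0,0,0,0,0,0.0],[0,0,0,0,0,0,0.0],[0,0,0,0,0,0,0.0]],
], squeeze=25)

```text
time: 3.42
ee_pos: [0.4942, 0.0192, 0.0378]
tool_rot: [0.511, 0.489, -0.511, 0.489]
force: [-0.2, -0.7, -0.8]
gripper_width: 0.0575
```

servo_tool([
  [[0,0,0,0,0,0,0.0],[0,0,0,0,-0.01,0,0.0],[0,0,0,0,-0.02,0,0.0],[0,0,0,0,-0.01,0,0],[0,0,0,0,0,0,0]],
])

```text
time: 4.05
ee_pos: [0.4539, 0.0211, 0.0379]
tool_rot: [0.511, 0.489, -0.511, 0.489]
force: [1.0, -0.2, -0.4]
gripper_width: 0.0078
```

servo_tool([
  [[0,0,0,-0.03,0,0,0.093],[0,0,0,-0.05,0,0,0.093]],
])

```text
time: 4.3
ee_pos: [0.4537, 0.021, 0.1175]
tool_rot: [-0.51, -0.489, 0.512, -0.488]
force: [0.9, -0.7, 0.9]
gripper_width: 0.0229
```

```bash
python3 snap.py w4
```

```text
4.3 [0.4537 0.021  0.1175] [ 0.9 -0.7  0.9] 0.0229
wood px [614.   6.] 651 ctr [ 690.7 -381.3] size [ 21.6 146.4] ang 17.2
wood px [49. 34.] 401 ctr [659.8 316.3] size [19.3 57.8] ang 89.2
wood px [583. 108.] 3045 ctr [ 534.1 -294. ] size [129.5  69.1] ang 47.1
wood px [627.  94.] 1042 ctr [ 574.  -380.8] size [71.5 60.6] ang 89.0
wood px [622. 182.] 1331 ctr [ 456.6 -387.1] size [68.3 78.7] ang 17.5
wood px [ 85. 211.] 1621 ctr [449.3 281.4] size [60.8 64.9] ang 13.3
wood px [564. 214.] 1809 ctr [ 417.8 -264.6] size [62.3 73.8] ang 1.4
wood px [ 32. 220.] 950 ctr [438.7 394.3] size [60.5 66.5] ang 21.0
```

View pics/w4.png

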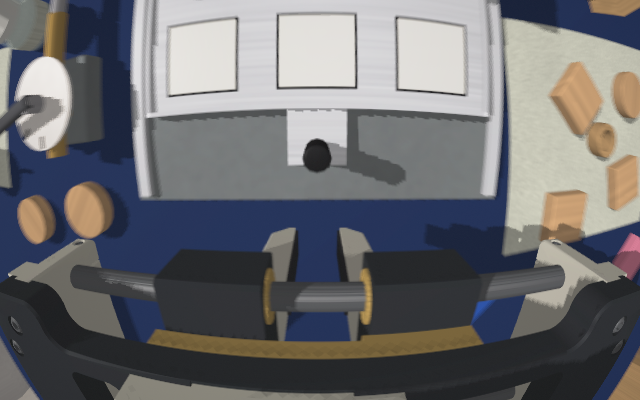

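servo_tool([
  [[0,0,0,0,0.02,0,0.06],[0,0,0,0,0.02,0,0.06],[0,0,0,0,0,0,0.06],[0,0,0,0.02,0,0,0.06],[0,0,0,0.06,0,0,0.06]],
])

```text
time: 4.97
ee_pos: [0.4951, 0.0193, 0.038]
tool_rot: [0.512, 0.488, -0.51, 0.49]
force: [0.8, -0.1, -1.6]
gripper_width: 0.0601
```

servo_tool([
  [[0,0,0,0,0,0,0.0],[0,0,0,0,0,0,0.0],[0,0,0,0,0,0,0.0],[0,0,0,0,0,0,0.0],[0,0,0,0,0,0,0.0]],
])

```text
time: 5.6
ee_pos: [0.4946, 0.0196, 0.0387]
tool_rot: [0.512, 0.489, -0.51, 0.489]
force: [-1.0, 4.8, 5.8]
gripper_width: 0.0197
```

servo_tool([
  [[0,0,0,0,-0.01,0,0.0],[0,0,0,0,-0.01,0,0.0],[0,0,0,0,-0.01,0,0.0],[0,0,0,0,0,0,0.0]],
])

```text
time: 6.1
ee_pos: [0.464, 0.0208, 0.0387]
tool_rot: [0.511, 0.489, -0.511, 0.489]
force: [-3.2, 3.0, 9.5]
gripper_width: 0.0195
```

servo_tool([
  [[0,0,0,0,-0.008,0,0.0],[0,0,0,0,-0.006,0,0.0],[0,0,0,0,0,0,0.0]],
])

```text
time: 6.48
ee_pos: [0.4501, 0.0214, 0.0387]
tool_rot: [0.511, 0.489, -0.511, 0.489]
force: [-3.0, 2.9, 9.6]
gripper_width: 0.0196
```

servo_tool([
  [[0,0,0,0,-0.005,0,0.0],[0,0,0,0,-0.005,0,0.0],[0,0,0,0,0,0,0.0]],
])

```text
time: 6.85
ee_pos: [0.4402, 0.0218, 0.0387]
tool_rot: [0.511, 0.488, -0.511, 0.489]
force: [-3.2, 2.3, 10.3]
gripper_width: 0.0198
```

servo_tool([
  [[0,0,0,0,-0.004,0,0.0],[0,0,0,0,-0.003,0,0.0],[0,0,0,0,0,0,0.0]],
])

```text
time: 7.22
ee_pos: [0.4335, 0.0221, 0.0387]
tool_rot: [0.512, 0.488, -0.511, 0.489]
force: [-1.4, 2.9, 8.6]
gripper_width: 0.0194
```

```bash
python3 snap.py t1 top; python3 -c "
import cv2
im=cv2.imread('pics/t1.png');cv2.imwrite('pics/t1c.png',cv2.resize(im[80:240,180:390],None,fx=3.8,fy=3.7,interpolation=cv2.INTER_CUBIC))"
```

```text
7.22 [0.4335 0.0221 0.0387] [-1.4  2.9  8.6] 0.0194
```

View pics/t1c.png

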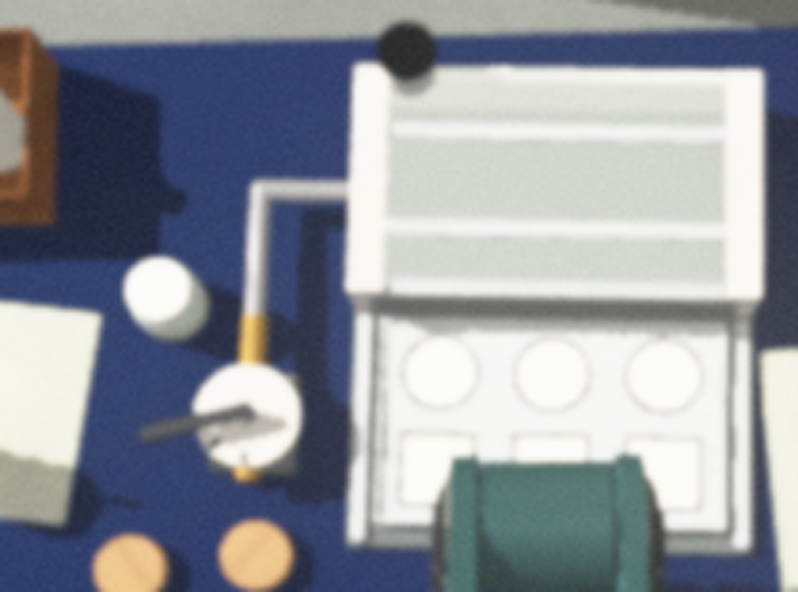

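servo_tool([
  [[0,0,0,0,-0.004,0,0.0],[0,0,0,0,-0.004,0,0.0],[0,0,0,0,0,0,0.0]],
])

```text
time: 7.65
ee_pos: [0.4266, 0.0224, 0.0387]
tool_rot: [0.512, 0.488, -0.51, 0.49]
force: [13.6, 1.9, 0.5]
gripper_width: 0.0198
```

servo_tool([
  [[0,0,0,0,-0.003,0,0.0],[0,0,0,0,-0.003,0,0.0],[0,0,0,0,0,0,0.0]],
])

```text
time: 8.02
ee_pos: [0.4204, 0.0227, 0.0386]
tool_rot: [0.512, 0.488, -0.51, 0.49]
force: [12.2, 1.7, 0.8]
gripper_width: 0.0189
```

servo_tool([
  [[0,0,0,0,0,0,0.06],[0,0,0,0,0,0,0.06],[0,0,0,-0.03,0,0,0.06],[0,0,0,-0.06,0,0,0.093],[0,0,0,-0.06,0,0,0.093]],
])

```text
time: 8.65
ee_pos: [0.4185, 0.0225, 0.189]
tool_rot: [-0.511, -0.489, 0.511, -0.488]
force: [1.1, -0.1, 0.0]
gripper_width: 0.0638
```

```bash
python3 snap.py w5; python3 -c "
import cv2
im=cv2.imread('pics/w5.png');cv2.imwrite('pics/w5c.png',cv2.resize(im[0:230,120:520],None,fx=2,fy=2,interpolation=cv2.INTER_CUBIC))"
```

```text
8.65 [0.4185 0.0225 0.189 ] [ 1.1 -0.1  0. ] 0.0638
wood px [93. 17.] 307 ctr [659.6 306.8] size [17.5 52.9] ang 88.1
wood px [592.   2.] 168 ctr [ 682.2 -393.6] size [  8.8 141.1] ang 15.9
wood px [540.  72.] 1771 ctr [ 553.6 -273.7] size [67.  68.3] ang 47.1
wood px [592.  70.] 949 ctr [ 574.  -386.1] size [75.3 60.1] ang 87.5
wood px [566. 108.] 617 ctr [ 509.7 -322.9] size [40.5 56.3] ang 4.0
wood px [592. 149.] 1187 ctr [ 454.9 -389.8] size [66.3 74.5] ang 18.5
wood px [115. 168.] 1400 ctr [449.6 281. ] size [63.1 60.6] ang 83.6
wood px [534. 176.] 1709 ctr [ 415.6 -266.2] size [61.9 71.4] ang 1.0
wood px [ 62. 181.] 989 ctr [441.8 392.4] size [64.4 70.9] ang 57.3
wood px [104. 250.] 308 ctr [331.5 326.3] size [35.4 48.7] ang 1.1
```

View pics/w5.png

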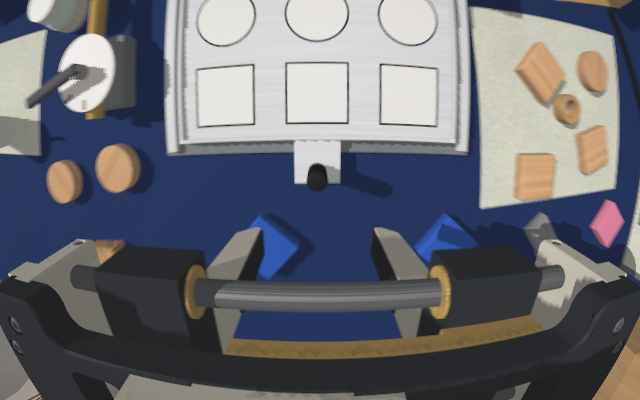

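View pics/w5c.png

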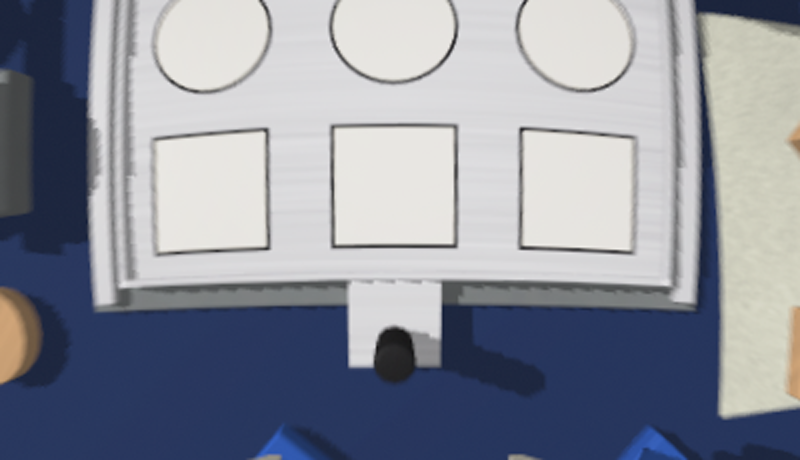

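```bash
cat > cells.py <<'E'
from h import *
import pickle
def fit(nm,C,z=.02):
    st=pickle.load(open(f'pics/{nm}.pkl','rb'))
    W=wpx2w(st,C[:,0],C[:,1],z); c=W.reshape(3,4,3).mean(1)
    for q in W.reshape(3,4,3): print([round(np.linalg.norm(q[i]-q[(i+1)%4])*1000,1) for i in range(4)], np.degrees(np.arctan2(*(q[0]-q[3])[1::-1])).round(2), np.degrees(np.arctan2(*(q[1]-q[2])[1::-1])).round(2))
    print(c.round(4)); d=c[0]-c[2]; print('ydir',np.degrees(np.arctan2(d[1],d[0])).round(2),np.linalg.norm(d).round(4))
    return c
E
python3 - <<'E'
from cells import *
C=np.array([[152,141],[268,129],[269,247],[156,254],[332,126],[457,125],[457,246],[332,246],[520,129],[637,138],[635,252],[521,247]],float)/2+[120,0]
c=fit('w5',C)
st=pickle.load(open('pics/w5.pkl','rb'))
print('post',wpx2w(st,317,181,.074))
E
```

```text
[np.float64(67.5), np.float64(65.2), np.float64(66.3), np.float64(64.9)] -1.53 -2.6
[np.float64(66.7), np.float64(66.2), np.float64(67.2), np.float64(65.6)] -2.83 -2.37
[np.float64(68.0), np.float64(65.4), np.float64(66.9), np.float64(65.2)] -1.62 -2.61
[[ 0.5192  0.1189  0.02  ]
 [ 0.5153  0.0174  0.02  ]
 [ 0.5108 -0.0844  0.02  ]]
ydir 87.61 0.2035
post [[0.43001676 0.02148365 0.074     ]]
```

```bash
python3 -c "
from h import *
plan([0.36,-0.267,0.17],np.radians(87.6))"
```

```text
pos [0.4205 0.0225 0.1974] shift(tool now) [ 0.027  -0.0477  0.292 ] rotvec [-0.16 -0.01 -0.46] jawyaw -92.56 j6 1.61
```

servo_tool([
  [[0,0,0,0,-0.01,0.055,0.093],[0,0,0,0,-0.01,0.06,0.093],[0,0,0,0,-0.01,0.06,0.093],[0,0,0,0.013,-0.01,0.06,0.093],[0,0,0,0.014,-0.008,0.057,0.093]],
])

```text
time: 9.32
ee_pos: [0.3571, -0.2689, 0.1604]
tool_rot: [0.511, 0.488, -0.511, 0.489]
force: [1.1, -0.2, -0.2]
gripper_width: 0.0929
```

servo_tool([
  [[0,0,0,0,0,0,0.093]],
])

```text
time: 9.45
ee_pos: [0.3564, -0.2694, 0.159]
tool_rot: [-0.512, -0.488, 0.513, -0.486]
force: [0.4, 0.3, -0.4]
gripper_width: 0.0927
```

```bash
python3 snap.py w6
```

```text
9.45 [ 0.3564 -0.2694  0.159 ] [ 0.4  0.3 -0.4] 0.0927
wood px [311.  11.] 1284 ctr [ 529.2 -271.7] size [70.3 37.9] ang 86.5
wood px [425.   2.] 218 ctr [ 546.6 -389.9] size [ 7.3 50.8] ang 5.7
wood px [623.   5.] 211 ctr [ 631.7 -762.1] size [21.3 99.9] ang 23.8
wood px [367.  34.] 881 ctr [ 510.3 -326.7] size [41.9 40.7] ang 86.0
wood px [432.  87.] 3249 ctr [ 455.2 -392.7] size [59.3 64. ] ang 18.3
wood px [630.  72.] 180 ctr [ 515.6 -748.9] size [14.2 61.4] ang 10.2
wood px [314. 128.] 3615 ctr [ 415.7 -270.1] size [59.4 59.4] ang 1.6
```

View pics/w6.png

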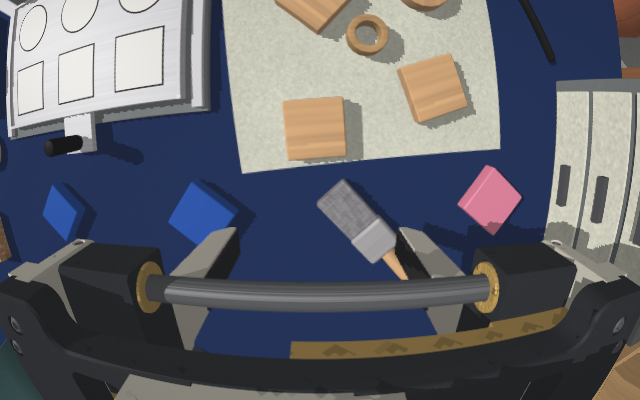

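```bash
python3 -c "
from h import *
plan([0.4155,-0.2685,0.008],np.radians(91.6))"
```

```text
pos [ 0.3572 -0.2679  0.1597] shift(tool now) [ 0.1516  0.0585 -0.002 ] rotvec [-4.35 -0.08  0.1 ] jawyaw -92.75 j6 0.92
```

servo_tool([
  [[0,0,0,0.03,0.0585,-0.002,0.093],[-4.3,0,0,0.05,0,0,0.093],[0,0,0,0.04,0,0,0.093],[0,0,0,0.02,0,0,0.093],[0,0,0,0,0,0,0.093]],
])

```text
time: 10.12
ee_pos: [0.4137, -0.2659, 0.0212]
tool_rot: [0.492, 0.509, -0.492, 0.507]
force: [-0.5, 0.5, 1.1]
gripper_width: 0.0931
```

```bash
python3 snap.py w7;  python3 -c "
from h import *
plan([0.4155,-0.2685,0.008],np.radians(91.6))"
```

```text
10.12 [ 0.4137 -0.2659  0.0212] [-0.5  0.5  1.1] 0.0931
wood px [345.  21.] 4581 ctr [ 534.3 -279. ] size [38.8 78.8] ang 4.0
wood px [524.  19.] 2563 ctr [ 558.8 -391.6] size [31.8 71.4] ang 16.5
wood px [431.  80.] 2370 ctr [ 510.6 -328.2] size [40.4 40.6] ang 35.7
wood px [510. 177.] 7438 ctr [ 456.8 -390.8] size [62.4 66.9] ang 18.3
wood px [323. 219.] 6195 ctr [ 424.1 -269.8] size [59.9 46.1] ang 88.2
pos [ 0.4142 -0.2666  0.0226] shift(tool now) [0.0146 0.0012 0.002 ] rotvec [ 0.22 -0.02  0.01] jawyaw -88.18 j6 0.92
```

View pics/w7.png

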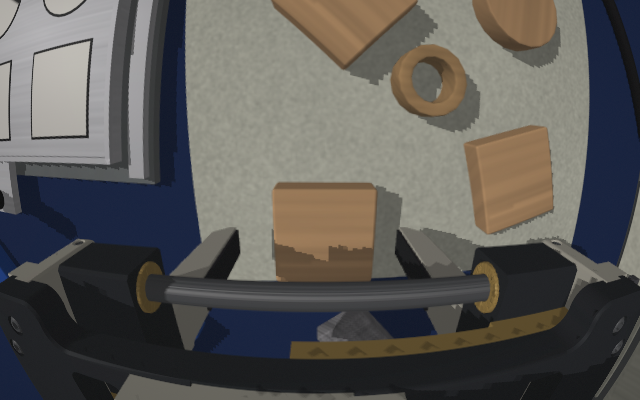

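servo_tool([
  [[0,0,0,0.014,0.002,0.002,0.093],[0,0,0,0,0,0,0.05],[0,0,0,0,0,0,0.05],[0,0,0,0,0,0,0.05],[0,0,0,0,0,0,0.05]],
], squeeze=25)

```text
time: 10.8
ee_pos: [0.416, -0.2696, 0.0084]
tool_rot: [0.492, 0.507, -0.492, 0.508]
force: [-0.6, 1.2, 2.3]
gripper_width: 0.0596
```

servo_tool([
  [[0,0,0,0,0,0,0.05],[0,0,0,0,0,0,0.05]],
])

```text
time: 11.05
ee_pos: [0.416, -0.2696, 0.0084]
tool_rot: [0.492, 0.507, -0.492, 0.508]
force: [-1.4, 0.3, 4.2]
gripper_width: 0.0593
```

servo_tool([
  [[0,0,0,-0.02,0,0,0.05],[0,0,0,-0.05,0,0,0.05],[4.3,0,0,-0.04,0,0,0.05],[0,0,0,0,0,0,0.05]],
])

```text
time: 11.55
ee_pos: [0.417, -0.2702, 0.1212]
tool_rot: [0.512, 0.487, -0.511, 0.49]
force: [0.1, 0.6, -0.3]
gripper_width: 0.0596
```

```bash
  python3 -c "
from h import *
plan([0.5108,-0.0824,0.029],np.radians(87.6)); print(ctrl.get_state()['force'],ctrl.get_state()['gripper_width'])"
```

```text
pos [ 0.417  -0.2702  0.1212] shift(tool now) [ 0.092   0.0849 -0.1921] rotvec [-0.2   0.15 -0.23] jawyaw -92.60 j6 0.99
[ 0.07672846  0.61032878 -0.29931374] 0.05957887155823256
```

servo_tool([
  [[0,0,0,0,0.022,-0.048,0.05],[0,0,0,0,0.021,-0.048,0.05],[0,0,0,0,0.021,-0.048,0.05],[0,0,0,0,0.021,-0.048,0.05],[0,0,0,0.04,0,0,0.05]],
])

```text
time: 12.18
ee_pos: [0.5113, -0.0789, 0.0787]
tool_rot: [0.511, 0.489, -0.509, 0.491]
force: [0.4, -1.8, -0.4]
gripper_width: 0.06
```

servo_tool([
  [[0,0,0,0,0,0,0.05],[0,0,0,0,0,0,0.05]],
])

```text
time: 12.42
ee_pos: [0.5093, -0.0819, 0.0786]
tool_rot: [-0.511, -0.489, 0.511, -0.489]
force: [0.7, 0.3, -0.8]
gripper_width: 0.0597
```

```bash
  python3 snap.py w8; python3 -c "
from h import *
plan([0.5108,-0.0824,0.029],np.radians(87.6)); print(ctrl.get_state()['gripper_width'])"
```

```text
12.43 [ 0.5093 -0.0819  0.0786] [ 0.7  0.3 -0.8] 0.0597
wood px [531. 145.] 3687 ctr [ 556.6 -270.6] size [67.8 64.2] ang 47.2
wood px [609. 135.] 1280 ctr [ 574.2 -391.6] size [59.9 60.5] ang 30.0
wood px [316. 220.] 4636 ctr [498.8 -81.3] size [84.2 41.7] ang 86.8
wood px [599. 233.] 985 ctr [ 458.7 -384.3] size [60.1 82.1] ang 9.3
wood px [ 22. 254.] 345 ctr [465.3 282.1] size [28.6 56.8] ang 10.6
pos [ 0.5096 -0.0821  0.0792] shift(tool now) [0.0502 0.0011 0.0003] rotvec [-0.19  0.01 -0.05] jawyaw -92.59 j6 1.41
0.059534269257398
```

View pics/w8.png

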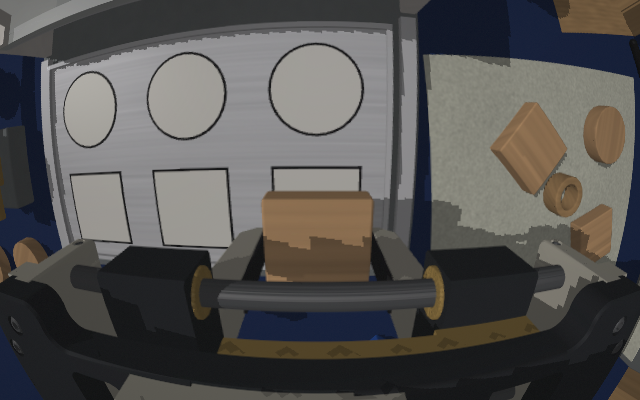

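```bash
python3 - <<'E'
from h import *; import pickle
st=pickle.load(open('pics/w8.pkl','rb'))
print(wpx2w(st,[316,187,90],[89,96,109],.02).round(4))
print('sq2 far edge',wpx2w(st,[273,360],[168,168],.02).round(4))
print('tile far top edge',wpx2w(st,[263,372],[192,192],st['ee_pos'][2]+.012).round(4))
E
```

```text
[[ 0.6004 -0.0859  0.02  ]
 [ 0.6043  0.0117  0.02  ]
 [ 0.6091  0.1111  0.02  ]]
sq2 far edge [[ 0.5444 -0.0515  0.02  ]
 [ 0.5415 -0.1158  0.02  ]]
tile far top edge [[ 0.5437 -0.0561  0.0906]
 [ 0.5412 -0.1125  0.0906]]
```

servo_tool([
  [[0,0,0,0.03,0,0,0.05],[0,0,0,0.019,0,0,0.05],[0,0,0,0,0,0,0.05]],
])

```text
time: 12.85
ee_pos: [0.5092, -0.0818, 0.0288]
tool_rot: [-0.511, -0.489, 0.511, -0.488]
force: [0.3, 0.1, -0.9]
gripper_width: 0.0594
```

servo_tool([
  [[0,0,0,0,0,0,0.07],[0,0,0,0,0,0,0.07],[0,0,0,-0.03,0,0,0.07],[0,0,0,-0.05,0,0,0.093],[0,0,0,-0.03,-0.03,0,0.093]],
])

```text
time: 13.48
ee_pos: [0.4802, -0.0802, 0.1419]
tool_rot: [0.511, 0.488, -0.511, 0.489]
force: [-0.3, -0.6, 0.2]
gripper_width: 0.0856
```

```bash
  python3 snap.py w9; python3 -c "
from h import *
plan([0.395,-0.391,0.16],np.radians(108.5))"
```

```text
13.47 [ 0.4802 -0.0802  0.1419] [-0.3 -0.6  0.2] 0.0856
wood px [499. 115.] 2748 ctr [ 553.2 -273.4] size [65.7 63.9] ang 47.9
wood px [571. 106.] 1451 ctr [ 574.9 -388. ] size [72.9 59.3] ang 61.7
wood px [317. 167.] 4297 ctr [503.2 -81.5] size [63.1 62.6] ang 87.4
wood px [533. 159.] 536 ctr [ 511.2 -326.6] size [47.7 40. ] ang 40.5
wood px [564. 199.] 1715 ctr [ 455.4 -388.2] size [66.5 72.7] ang 18.5
wood px [ 52. 227.] 767 ctr [448.1 280.5] size [58.7 55.3] ang 39.5
wood px [ 14. 233.] 462 ctr [436.8 393.9] size [56.7 55. ] ang 23.8
pos [ 0.4782 -0.0802  0.1452] shift(tool now) [-0.0148 -0.0693  0.3142] rotvec [-21.04   0.11  -0.26] jawyaw -92.54 j6 1.40
```

View pics/w9.png

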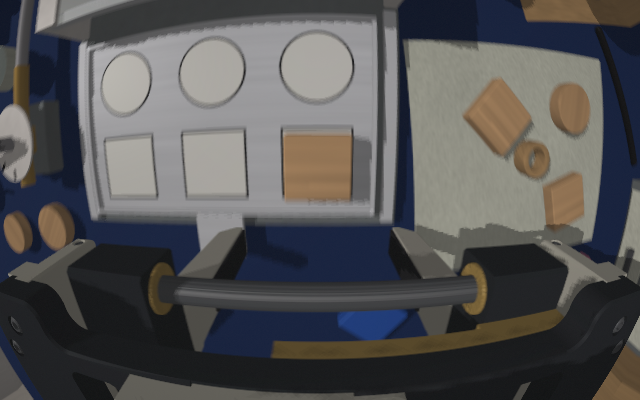

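```bash
python3 -c "
from h import *
plan([0.456,-0.3905,0.10],np.radians(108.4))"
```

```text
pos [ 0.4782 -0.0802  0.1452] shift(tool now) [ 0.0455 -0.0087  0.3109] rotvec [-20.94   0.11  -0.26] jawyaw -92.54 j6 1.40
```

servo_tool([
  [[0,0,0,0,-0.002,0.062,0.093],[0,0,0,0,-0.002,0.062,0.093],[0,0,0,0,-0.002,0.062,0.093],[0,0,0,0,-0.002,0.062,0.093],[0,0,0,0,-0.001,0.0625,0.093]],
])

```text
time: 14.15
ee_pos: [0.4561, -0.3921, 0.1397]
tool_rot: [0.511, 0.488, -0.511, 0.489]
force: [0.6, 1.0, 0.8]
gripper_width: 0.0927
```

servo_tool([
  [[-10.5,0,0,0,0,0,0.093],[-10.4,0,0,0.025,0,0,0.093],[0,0,0,0.04,0,0,0.093],[0,0,0,0,0,0,0.093]],
])

```text
time: 14.65
ee_pos: [0.4555, -0.3889, 0.0718]
tool_rot: [0.414, 0.575, -0.414, 0.572]
force: [0.3, -0.8, 0.4]
gripper_width: 0.093
```

```bash
  python3 snap.py w10; python3 -c "
from h import *
plan([0.456,-0.3905,0.008],np.radians(108.4))"
```

```text
14.65 [ 0.4555 -0.3889  0.0718] [ 0.3 -0.8  0.4] 0.093
wood px [214.  42.] 5455 ctr [ 555.5 -277.1] size [58.2 58.6] ang 47.2
wood px [374.  62.] 5451 ctr [ 573.9 -393.2] size [60.2 59.7] ang 88.4
wood px [22. 62.] 1851 ctr [508.2 -53.7] size [63.2 64.8] ang 87.2
wood px [258. 117.] 1370 ctr [ 510.2 -327.2] size [40.  39.1] ang 17.0
wood px [325. 212.] 6185 ctr [ 457.8 -395. ] size [61.4 58.6] ang 18.2
pos [ 0.4563 -0.3896  0.0741] shift(tool now) [ 0.0661 -0.0005  0.0008] rotvec [-0.07 -0.08  0.04] jawyaw -71.67 j6 0.50
```

View pics/w10.png

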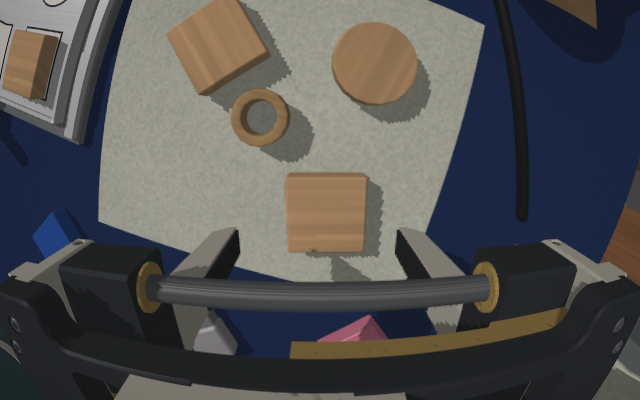

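servo_tool([
  [[0,0,0,0.035,0.001,0.003,0.093],[0,0,0,0.03,0,0,0.093],[0,0,0,0,0,0,0.05],[0,0,0,0,0,0,0.05],[0,0,0,0,0,0,0.05]],
])

```text
time: 15.32
ee_pos: [0.4592, -0.3931, 0.0113]
tool_rot: [0.414, 0.572, -0.414, 0.574]
force: [0.3, 0.3, 0.5]
gripper_width: 0.0675
```

servo_tool([
  [[0,0,0,0,0,0,0.05],[0,0,0,0,0,0,0.05],[0,0,0,0,0,0,0.05]],
])

```text
time: 15.7
ee_pos: [0.459, -0.3929, 0.0105]
tool_rot: [0.414, 0.573, -0.414, 0.574]
force: [0.2, 1.7, 7.7]
gripper_width: 0.0597
```

servo_tool([
  [[0,0,0,-0.03,0,0,0.05],[0,0,0,-0.05,0,0,0.05],[10.5,0,0,-0.04,0,0,0.05],[10.4,0,0,0,0,0,0.05],[0,0,0,0,0,0,0.05]],
])

```text
time: 16.32
ee_pos: [0.4585, -0.3924, 0.1297]
tool_rot: [0.511, 0.489, -0.511, 0.489]
force: [-0.1, 0.1, -1.1]
gripper_width: 0.0596
```

```bash
  python3 -c "
from h import *
plan([0.515,0.0175,0.08],np.radians(87.6)); print(ctrl.get_state()['gripper_width'])"
```

```text
pos [ 0.4585 -0.3924  0.1297] shift(tool now) [ 0.0495  0.0386 -0.412 ] rotvec [-0.1   0.02 -0.03] jawyaw -92.50 j6 0.86
0.059636056372166256
```

servo_tool([
  [[0,0,0,0,0.006,-0.06,0.05],[0,0,0,0,0.006,-0.06,0.05],[0,0,0,0,0.006,-0.06,0.05],[0,0,0,0,0.006,-0.06,0.05],[0,0,0,0,0.006,-0.06,0.05]],
])

```text
time: 16.95
ee_pos: [0.5015, -0.0922, 0.1287]
tool_rot: [-0.51, -0.49, 0.51, -0.49]
force: [1.1, -0.4, -1.4]
gripper_width: 0.0598
```

servo_tool([
  [[0,0,0,0,0.005,-0.06,0.05],[0,0,0,0.01,0.004,-0.052,0.05],[0,0,0,0.04,0,0,0.05],[0,0,0,0,0,0,0.05],[0,0,0,0,0,0,0.05]],
])

```text
time: 17.58
ee_pos: [0.516, 0.0169, 0.0802]
tool_rot: [0.511, 0.489, -0.511, 0.489]
force: [1.0, -0.2, -0.4]
gripper_width: 0.0599
```

```bash
  python3 snap.py w11; python3 -c "
from h import *
plan([0.515,0.0175,0.0305],np.radians(87.6)); print(ctrl.get_state()['gripper_width'])"
```

```text
17.57 [0.516  0.0169 0.0802] [ 1.  -0.2 -0.4] 0.0599
wood px [594. 154.] 2241 ctr [ 557.1 -266.9] size [74.3 67.1] ang 48.1
wood px [450. 204.] 2993 ctr [512.6 -88. ] size [71.8 46.2] ang 84.2
wood px [317. 223.] 4053 ctr [503.5  17.6] size [84.  37.1] ang 86.9
pos [0.5164 0.0169 0.0806] shift(tool now) [ 0.0501 -0.0014 -0.0006] rotvec [-0.12 -0.   -0.07] jawyaw -92.52 j6 1.60
0.05983179189949138
```

View pics/w11.png

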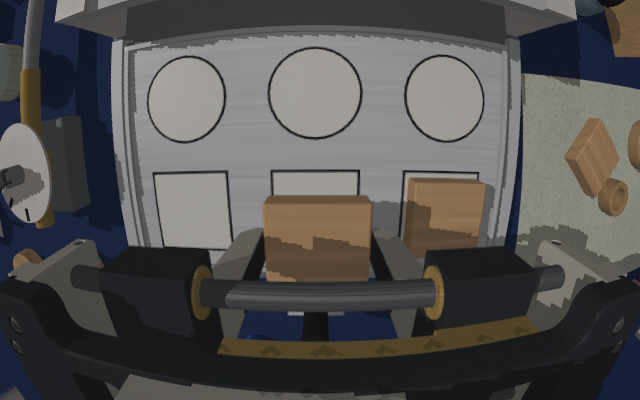

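```bash
python3 - <<'E'
from h import *; import pickle
st=pickle.load(open('pics/w11.pkl','rb'))
print('circles',wpx2w(st,[187,315,444],[99,93,98],.02).round(4))
print('sq1 far',wpx2w(st,[272,359],[171,171],.02).round(4).tolist())
print('sq2 far',wpx2w(st,[403,479],[171,173],.02).round(4).tolist())
print('tile far top',wpx2w(st,[264,371],[197,197],st['ee_pos'][2]+.0095).round(4).tolist())
print('tile2 far top',wpx2w(st,[408,486],[180,182],.04).round(4).tolist())
E
```

```text
circles [[ 0.6088  0.1115  0.02  ]
 [ 0.6045  0.0139  0.02  ]
 [ 0.6008 -0.084   0.02  ]]
sq1 far [[0.5487, 0.0485, 0.02], [0.5458, -0.0163, 0.02]]
sq2 far [[0.5447, -0.0503, 0.02], [0.5416, -0.1171, 0.02]]
tile far top [[0.5471, 0.0429, 0.0897], [0.5446, -0.0135, 0.0897]]
tile2 far top [[0.542, -0.0485, 0.04], [0.5387, -0.1126, 0.04]]
```

servo_tool([
  [[0,0,0,0.03,-0.001,-0.001,0.05],[0,0,0,0.019,0,0,0.05],[0,0,0,0,0,0,0.05]],
])

```text
time: 18.0
ee_pos: [0.5148, 0.0181, 0.0298]
tool_rot: [-0.511, -0.489, 0.511, -0.489]
force: [0.5, 0.8, -0.6]
gripper_width: 0.0598
```

servo_tool([
  [[0,0,0,0,0,0,0.07],[0,0,0,0,0,0,0.07],[0,0,0,-0.03,0,0,0.07],[0,0,0,-0.05,0,0,0.093],[0,0,0,-0.03,-0.03,0,0.093]],
])

```text
time: 18.62
ee_pos: [0.4857, 0.0197, 0.1428]
tool_rot: [0.512, 0.488, -0.51, 0.489]
force: [-0.6, 0.2, -1.1]
gripper_width: 0.0854
```

```bash
  python3 snap.py w12; python3 -c "
from h import *
plan([0.555,-0.275,0.14],np.radians(136.6))"
```

```text
18.62 [0.4857 0.0197 0.1428] [-0.6  0.2 -1.1] 0.0854
wood px [603.  22.] 1514 ctr [ 709.4 -375.4] size [ 58.4 138.4] ang 11.6
wood px [65. 68.] 182 ctr [651.  311.6] size [ 8.6 52.4] ang 87.3
wood px [567. 133.] 2486 ctr [ 540.  -295.7] size [133.5  65.7] ang 55.7
wood px [613. 117.] 1020 ctr [ 574.9 -384.3] size [79.4 59.2] ang 69.0
wood px [423. 169.] 3946 ctr [503.6 -87.5] size [68.2 62.7] ang 87.3
wood px [317. 169.] 4280 ctr [506.1  18.4] size [63.8 62. ] ang 87.4
wood px [102. 227.] 1019 ctr [455.  281.6] size [46. 60.] ang 4.7
wood px [ 49. 236.] 684 ctr [441.3 394.4] size [49.5 58. ] ang 21.4
pos [0.4837 0.0199 0.1462] shift(tool now) [0.0066 0.0843 0.2915] rotvec [-49.14   0.11  -0.27] jawyaw -92.54 j6 1.60
```

View pics/w12.png

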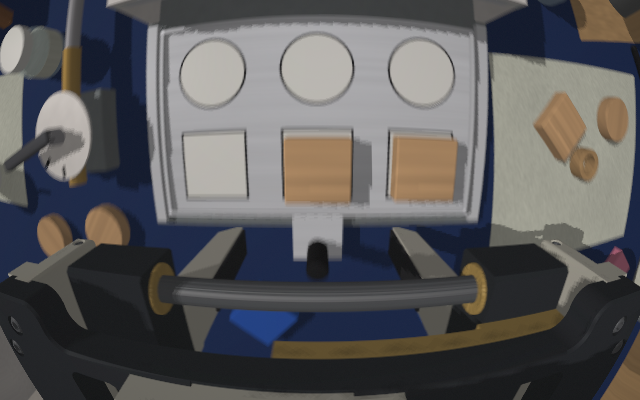

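servo_tool([
  [[0,0,0,0,0.017,0.058,0.093],[0,0,0,0,0.017,0.058,0.093],[0,0,0,0,0.017,0.058,0.093],[0,0,0,0,0.017,0.058,0.093],[0,0,0,0,0.016,0.059,0.093]],
])

```text
time: 19.3
ee_pos: [0.5561, -0.2768, 0.1406]
tool_rot: [0.511, 0.488, -0.511, 0.489]
force: [1.7, 0.6, 0.2]
gripper_width: 0.0932
```

servo_tool([
  [[-10.5,0,0,0,0,0,0.093],[-10.5,0,0,0,0,0,0.093],[-10.5,0,0,0.02,0,0,0.093],[-10.5,0,0,0.02,0,0,0.093],[-7,0,0,0.02,0,0,0.093]],
])

```text
time: 19.92
ee_pos: [0.5559, -0.2747, 0.0798]
tool_rot: [0.261, 0.657, -0.261, 0.657]
force: [-0.2, 0.6, -0.1]
gripper_width: 0.0928
```

```bash
  python3 snap.py w13; python3 -c "
from h import *
plan([0.555,-0.2755,0.01],np.radians(136.6))"
```

```text
19.93 [ 0.5559 -0.2747  0.0798] [-0.2  0.6 -0.1] 0.0928
wood px [56. 23.] 1873 ctr [501.8  37.8] size [62.4 64.9] ang 88.1
wood px [107.  84.] 3895 ctr [500.2 -71.1] size [62.7 64.9] ang 87.8
wood px [318. 208.] 5796 ctr [ 556.8 -275.2] size [61.5 58.7] ang 47.7
pos [ 0.5549 -0.2742  0.0769] shift(tool now) [ 0.0669 -0.0009  0.0012] rotvec [ 0.44 -0.16  0.04] jawyaw -42.96 j6 0.25
```

View pics/w13.png

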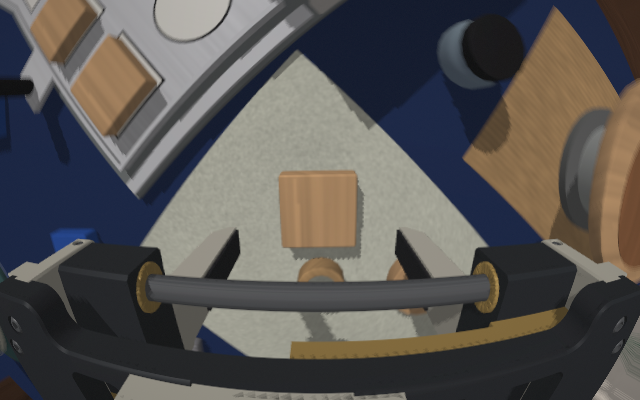

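servo_tool([
  [[0,0,0,0.037,0.001,0.001,0.093],[0,0,0,0.03,0,0,0.093],[0,0,0,0,0,0,0.05],[0,0,0,0,0,0,0.05],[0,0,0,0,0,0,0.05]],
])

```text
time: 20.6
ee_pos: [0.558, -0.275, 0.015]
tool_rot: [0.262, 0.656, -0.263, 0.657]
force: [-0.6, -0.7, 0.1]
gripper_width: 0.0676
```

servo_tool([
  [[0,0,0,0,0,0,0.05],[0,0,0,0,0,0,0.05],[0,0,0,0,0,0,0.05]],
])

```text
time: 20.98
ee_pos: [0.5577, -0.2749, 0.0144]
tool_rot: [0.262, 0.656, -0.262, 0.657]
force: [-1.5, 0.1, 6.3]
gripper_width: 0.0593
```

servo_tool([
  [[0,0,0,-0.03,0,0,0.05],[0,0,0,-0.05,0,0,0.05],[10,0,0,-0.04,0,0,0.05],[10,0,0,0,0,0,0.05],[10,0,0,0,0,0,0.05]],
])

```text
time: 21.6
ee_pos: [0.5574, -0.2747, 0.1341]
tool_rot: [0.425, 0.565, -0.425, 0.566]
force: [0.0, 0.1, -0.4]
gripper_width: 0.0594
```

servo_tool([
  [[10,0,0,0,0,0,0.05],[9.5,0,0,0,0,0,0.05],[0,0,0,0,0,0,0.05]],
])

```text
time: 21.98
ee_pos: [0.5572, -0.2746, 0.1334]
tool_rot: [0.513, 0.487, -0.513, 0.487]
force: [0.2, -0.7, -0.3]
gripper_width: 0.0596
```

```bash
  python3 -c "
from h import *
plan([0.5192,0.1165,0.08],np.radians(87.6)); print(ctrl.get_state()['gripper_width'])"
```

```text
pos [ 0.5572 -0.2746  0.1334] shift(tool now) [ 0.0533 -0.0585 -0.3886] rotvec [-0.61  0.   -0.01] jawyaw -93.01 j6 1.12
0.05960869429911193
```

servo_tool([
  [[-0.5,0,0,0,-0.009,-0.056,0.05],[0,0,0,0,-0.009,-0.056,0.05],[0,0,0,0,-0.009,-0.056,0.05],[0,0,0,0,-0.008,-0.056,0.05],[0,0,0,0,-0.008,-0.056,0.05]],
])

```text
time: 22.6
ee_pos: [0.5268, 0.0087, 0.1335]
tool_rot: [0.51, 0.49, -0.51, 0.49]
force: [0.5, -0.6, -1.0]
gripper_width: 0.0594
```

servo_tool([
  [[0,0,0,0,-0.008,-0.056,0.05],[0,0,0,0.01,-0.007,-0.053,0.05],[0,0,0,0.04,0,0,0.05],[0,0,0,0,0,0,0.05],[0,0,0,0,0,0,0.05]],
])

```text
time: 23.22
ee_pos: [0.5176, 0.1163, 0.0846]
tool_rot: [0.511, 0.489, -0.51, 0.489]
force: [-0.2, 0.4, -1.2]
gripper_width: 0.0593
```

```bash
  python3 snap.py w14; python3 -c "
from h import *
plan([0.5192,0.117,0.034],np.radians(87.6)); print(ctrl.get_state()['gripper_width'])"
```

```text
23.23 [0.5176 0.1163 0.0846] [-0.2  0.4 -1.2] 0.0593
wood px [97. 73.] 535 ctr [649.9 303.7] size [11.2 56.4] ang 86.7
wood px [448. 201.] 3127 ctr [515.9  11.6] size [72.2 47.4] ang 84.0
wood px [534. 205.] 3006 ctr [508.2 -92.9] size [78.6 58.3] ang 87.0
wood px [317. 219.] 4518 ctr [508.1 116.5] size [84.4 45.2] ang 87.1
pos [0.5179 0.1162 0.0849] shift(tool now) [ 0.0509  0.0012 -0.0009] rotvec [-0.13 -0.02 -0.1 ] jawyaw -92.53 j6 1.79
0.05934730980530459
```

View pics/w14.png

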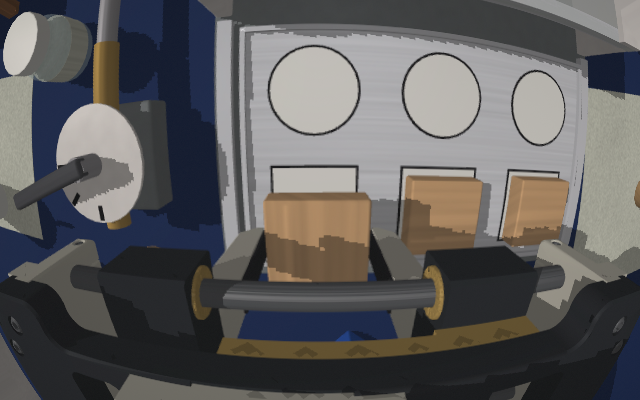

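```bash
python3 - <<'E'
from h import *; import pickle
st=pickle.load(open('pics/w14.pkl','rb'))
print('circles',wpx2w(st,[314,442,539],[90,96,108],.02).round(4).tolist())
print('sq0 far',wpx2w(st,[271,357],[167,167],.02).round(4).tolist())
print('tile far top',wpx2w(st,[265,371],[195,195],st['ee_pos'][2]+.0056).round(4).tolist())
E
```

```text
circles [[0.6087, 0.1139, 0.02], [0.6041, 0.0151, 0.02], [0.6004, -0.0846, 0.02]]
sq0 far [[0.5527, 0.1491, 0.02], [0.5498, 0.0839, 0.02]]
tile far top [[0.5488, 0.1424, 0.0902], [0.5463, 0.0851, 0.0902]]
```

servo_tool([
  [[0,0,0,0.03,0.001,-0.001,0.05],[0,0,0,0.02,0,0,0.05],[0,0,0,0,0,0,0.05]],
])

```text
time: 23.65
ee_pos: [0.5182, 0.1172, 0.0328]
tool_rot: [-0.511, -0.489, 0.511, -0.489]
force: [-0.3, 0.1, -0.3]
gripper_width: 0.0598
```

servo_tool([
  [[0,0,0,0,0,0,0.07],[0,0,0,0,0,0,0.07],[0,0,0,-0.03,0,0,0.07],[0,0,0,-0.05,0,0,0.093],[0,0,0,-0.03,-0.03,0,0.093]],
])

```text
time: 24.28
ee_pos: [0.489, 0.1189, 0.1459]
tool_rot: [0.512, 0.488, -0.51, 0.489]
force: [-0.7, -0.5, 0.0]
gripper_width: 0.0858
```

```bash
  python3 snap.py w15; python3 -c "
from h import *
plan([0.45,0.2805,0.14],np.radians(87.6))"
```

```text
24.27 [0.489  0.1189 0.1459] [-0.7 -0.5  0. ] 0.0858
wood px [630.  35.] 818 ctr [ 715.8 -349.4] size [ 64.4 115.2] ang 74.3
wood px [138.  51.] 444 ctr [650.3 298.9] size [13.  52.2] ang 89.4
wood px [635. 124.] 260 ctr [ 573.  -352.1] size [46.9 30.5] ang 4.7
wood px [318. 168.] 4187 ctr [510.1 116.9] size [63.6 63.4] ang 87.8
wood px [421. 169.] 3853 ctr [506.8  12.6] size [67.9 64.2] ang 87.3
wood px [506. 170.] 2879 ctr [503.7 -91.9] size [74.4 63.4] ang 87.3
wood px [620. 165.] 458 ctr [ 511.1 -318.4] size [65.4 39.6] ang 70.5
wood px [173. 232.] 1852 ctr [449.5 278.6] size [60.6 57.8] ang 55.5
wood px [ 99. 232.] 648 ctr [450.9 392.8] size [35.2 59.4] ang 5.6
pos [0.487  0.1193 0.1494] shift(tool now) [ 0.0094 -0.0442 -0.1594] rotvec [-0.15 -0.08 -0.28] jawyaw -92.55 j6 1.80
```

View pics/w15.png

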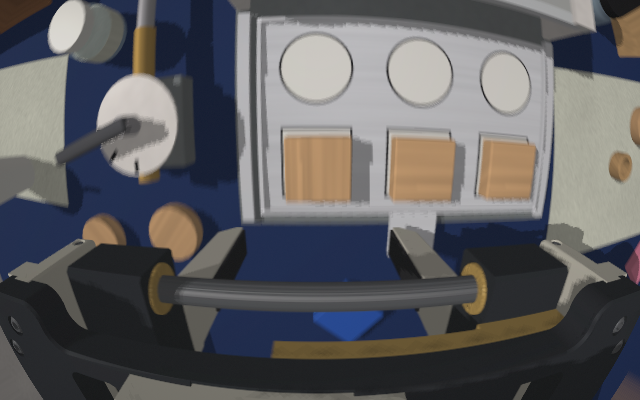

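servo_tool([
  [[0,0,0,0,-0.015,-0.053,0.093],[0,0,0,0,-0.015,-0.053,0.093],[0,0,0,0.01,-0.014,-0.053,0.093],[0,0,0,0.04,0,0,0.093],[0,0,0,0,0,0,0.093]],
])

```text
time: 24.95
ee_pos: [0.4499, 0.2795, 0.091]
tool_rot: [-0.509, -0.489, 0.512, -0.489]
force: [0.1, 0.4, 0.0]
gripper_width: 0.0931
```

servo_tool([
  [[0,0,0,0,0,0,0.093]],
])

```text
time: 25.08
ee_pos: [0.4519, 0.2795, 0.0947]
tool_rot: [0.512, 0.488, -0.511, 0.489]
force: [1.0, 0.5, 0.1]
gripper_width: 0.0929
```

```bash
  python3 snap.py w16; python3 -c "
from h import *
plan([0.45,0.28,0.009],np.radians(87.6))"
```

```text
25.07 [0.4519 0.2795 0.0947] [1.  0.5 0.1] 0.0929
wood px [505. 127.] 4663 ctr [514.9 108.4] size [74.6 64.4] ang 87.8
wood px [579. 136.] 2931 ctr [510.6   5. ] size [82.7 64.3] ang 87.4
wood px [  9. 121.] 450 ctr [566.7 632.4] size [52.3 32.7] ang 80.5
wood px [304. 120.] 355 ctr [520.9 285.8] size [20.1 10.9] ang 86.9
wood px [625. 143.] 1527 ctr [508.4 -93.9] size [79.9 64.4] ang 87.3
wood px [ 11. 156.] 820 ctr [524.1 640.3] size [62.8 47.1] ang 81.4
wood px [316. 205.] 4317 ctr [451.8 279.4] size [59.8 62. ] ang 87.4
wood px [191. 217.] 3108 ctr [445.7 390.5] size [51.4 67.4] ang 32.3
pos [0.4522 0.2795 0.095 ] shift(tool now) [ 0.086  -0.0023 -0.0003] rotvec [-0.21 -0.06 -0.1 ] jawyaw -92.61 j6 2.12
```

View pics/w16.png

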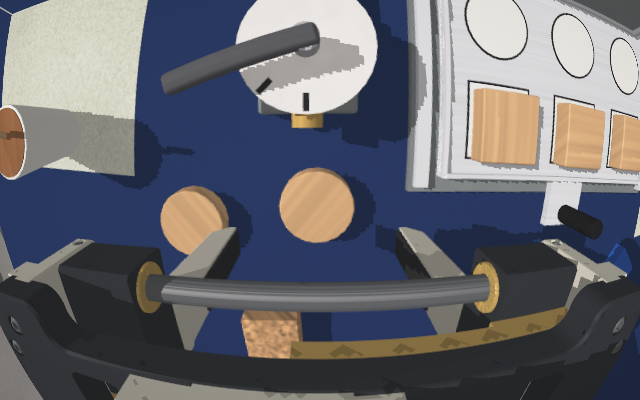

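servo_tool([
  [[0,0,0,0.05,0,0,0.093],[0,0,0,0.035,0,0,0.093],[0,0,0,0,0,0,0.05],[0,0,0,0,0,0,0.05],[0,0,0,0,0,0,0.05]],
])

```text
time: 25.75
ee_pos: [0.4524, 0.2802, 0.0103]
tool_rot: [0.512, 0.488, -0.51, 0.489]
force: [-0.8, -0.4, -0.3]
gripper_width: 0.0677
```

servo_tool([
  [[0,0,0,0,0,0,0.05],[0,0,0,0,0,0,0.05],[0,0,0,0,0,0,0.05],[0,0,0,-0.03,0,0,0.05],[0,0,0,-0.05,0,0,0.05]],
])

```text
time: 26.38
ee_pos: [0.4506, 0.2794, 0.0883]
tool_rot: [-0.51, -0.489, 0.512, -0.489]
force: [0.9, -0.7, -0.2]
gripper_width: 0.0619
```

servo_tool([
  [[0,0,0,-0.05,0,0,0.05],[0,0,0,0,0,0,0.05]],
])

```text
time: 26.62
ee_pos: [0.4528, 0.2806, 0.143]
tool_rot: [0.513, 0.488, -0.509, 0.489]
force: [0.6, 0.0, -1.3]
gripper_width: 0.0616
```

```bash
  python3 -c "
from h import *
plan([0.6091,0.1136,0.08],np.radians(87.6)); print(ctrl.get_state()['gripper_width'])"
```

```text
pos [0.4528 0.2806 0.143 ] shift(tool now) [0.0634 0.1632 0.1601] rotvec [-0.15 -0.21 -0.34] jawyaw -92.55 j6 2.12
0.0615805897118336
```

servo_tool([
  [[0,0,0,0,0.04,0.04,0.05],[0,0,0,0,0.041,0.04,0.05],[0,0,0,0,0.041,0.04,0.05],[0,0,0,0.01,0.04,0.04,0.05],[0,0,0,0.04,0,0,0.05]],
])

```text
time: 27.25
ee_pos: [0.6087, 0.11, 0.0886]
tool_rot: [0.513, 0.487, -0.511, 0.489]
force: [-0.1, 0.8, -1.0]
gripper_width: 0.0612
```

servo_tool([
  [[0,0,0,0,0,0,0.05],[0,0,0,0,0,0,0.05]],
])

```text
time: 27.5
ee_pos: [0.6061, 0.1131, 0.0892]
tool_rot: [0.511, 0.489, -0.511, 0.489]
force: [0.2, 0.5, 0.9]
gripper_width: 0.0615
```

```bash
  python3 snap.py w17; python3 -c "
from h import *
plan([0.609,0.1136,0.0295],np.radians(87.6)); print(ctrl.get_state()['gripper_width'])"
```

```text
27.5 [0.6061 0.1131 0.0892] [0.2 0.5 0.9] 0.0615
wood px [108. 184.] 505 ctr [634.7 304.4] size [10.4 59.9] ang 86.9
wood px [315. 223.] 3646 ctr [587.9 110.6] size [79.8 49.5] ang 63.8
wood px [627. 247.] 191 ctr [ 529.  -306.7] size [21.4 62.8] ang 2.5
pos [0.6063 0.1133 0.0898] shift(tool now) [ 0.0603  0.0025 -0.0004] rotvec [-0.11 -0.02 -0.1 ] jawyaw -92.51 j6 1.76
0.06183429888025436
```

View pics/w17.png

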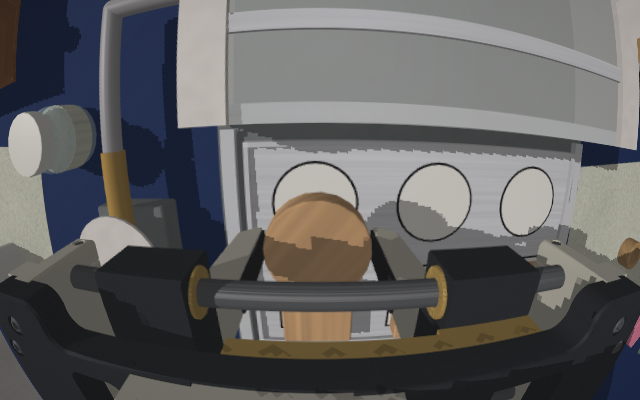

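servo_tool([
  [[0,0,0,0.03,0.0025,0,0.05],[0,0,0,0.029,0,0,0.05],[0,0,0,0,0,0,0.05]],
])

```text
time: 27.92
ee_pos: [0.6079, 0.113, 0.0289]
tool_rot: [-0.51, -0.489, 0.511, -0.489]
force: [0.3, 0.2, 0.1]
gripper_width: 0.0614
```

servo_tool([
  [[0,0,0,0,0,0,0.072],[0,0,0,0,0,0,0.072],[0,0,0,-0.03,0,0,0.072],[0,0,0,-0.05,0,0,0.093],[0,0,0,-0.05,-0.03,0,0.093]],
])

```text
time: 28.55
ee_pos: [0.5789, 0.1138, 0.1614]
tool_rot: [0.511, 0.488, -0.511, 0.489]
force: [0.2, -0.3, 0.6]
gripper_width: 0.0876
```

servo_tool([
  [[0,0,0,0,-0.05,0,0.093],[0,0,0,0,-0.03,0,0.093]],
])

```text
time: 28.8
ee_pos: [0.4974, 0.1175, 0.1609]
tool_rot: [0.512, 0.488, -0.51, 0.489]
force: [-0.2, 0.4, 0.0]
gripper_width: 0.0922
```

```bash
  python3 snap.py w18; python3 -c "
from h import *
plan([0.44,0.391,0.14],np.radians(87.6))"
```

```text
28.8 [0.4974 0.1175 0.1609] [-0.2  0.4  0. ] 0.0922
wood px [627.  32.] 1566 ctr [ 734.7 -366.5] size [ 86.8 161.9] ang 74.0
wood px [146.  61.] 432 ctr [648.4 296.4] size [13.3 52.4] ang 88.3
wood px [317.  78.] 3332 ctr [607.  112.4] size [63.9 64.3] ang 49.7
wood px [631. 129.] 576 ctr [ 568.9 -365.9] size [60.2 58.1] ang 6.4
wood px [317. 174.] 3765 ctr [510.6 117.4] size [62.7 62.9] ang 88.4
wood px [415. 174.] 3494 ctr [506.7  13.7] size [67.2 64.1] ang 87.4
wood px [497. 174.] 2716 ctr [504.6 -89.9] size [73.3 63.3] ang 87.1
wood px [611. 169.] 470 ctr [ 512.2 -316.3] size [65.  39.7] ang 68.3
wood px [106. 233.] 606 ctr [454.1 390.2] size [59.2 33.2] ang 87.4
pos [0.4953 0.1177 0.1607] shift(tool now) [ 0.0208 -0.0673 -0.2706] rotvec [-0.13 -0.04 -0.09] jawyaw -92.53 j6 1.80
```

View pics/w18.png

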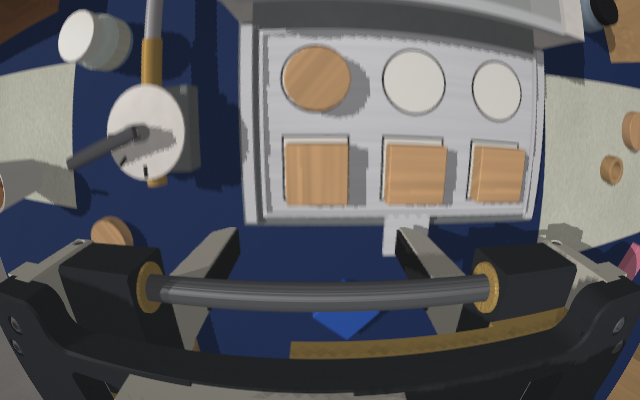

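servo_tool([
  [[0,0,0,0,-0.014,-0.054,0.093],[0,0,0,0,-0.014,-0.054,0.093],[0,0,0,0,-0.013,-0.054,0.093],[0,0,0,0.01,-0.013,-0.054,0.093],[0,0,0,0.02,-0.013,-0.054,0.093]],
])

```text
time: 29.48
ee_pos: [0.4437, 0.3925, 0.1309]
tool_rot: [0.512, 0.489, -0.51, 0.489]
force: [0.6, 0.4, 0.4]
gripper_width: 0.093
```

servo_tool([
  [[0,0,0,0.03,0,0,0.093],[0,0,0,0,0,0,0.093]],
])

```text
time: 29.72
ee_pos: [0.4428, 0.39, 0.0978]
tool_rot: [-0.51, -0.489, 0.512, -0.489]
force: [0.3, -1.1, 0.1]
gripper_width: 0.0929
```

```bash
  python3 snap.py w19; python3 -c "
from h import *
plan([0.44,0.391,0.0095],np.radians(87.6))"
```

```text
29.73 [0.4428 0.39   0.0978] [ 0.3 -1.1  0.1] 0.0929
wood px [584.  36.] 2183 ctr [611.   98.6] size [65.7 85.5] ang 22.5
wood px [ 81. 105.] 4414 ctr [585.9 653.4] size [208.8  83.9] ang 51.0
wood px [584. 124.] 2737 ctr [515.8 103.3] size [83.1 64.1] ang 87.8
wood px [451. 105.] 412 ctr [523.4 273.7] size [26. 15.] ang 82.9
wood px [627. 134.] 1328 ctr [511.9   9.4] size [72.3 64.4] ang 87.6
wood px [315. 205.] 4246 ctr [440.8 391.1] size [60.6 62.7] ang 61.1
pos [0.4436 0.39   0.0996] shift(tool now) [ 0.0901 -0.0037 -0.0009] rotvec [-0.15  0.03  0.02] jawyaw -92.55 j6 2.29
```

View pics/w19.png

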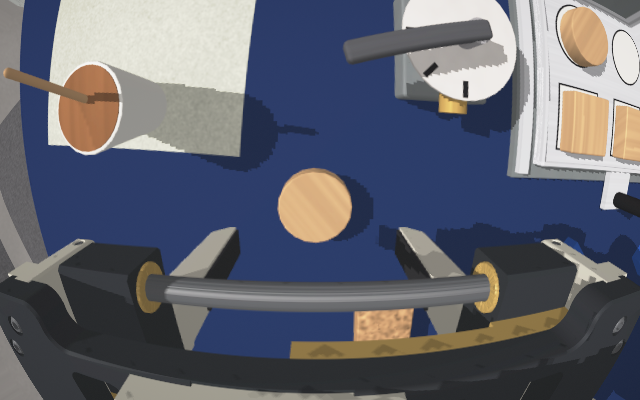

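servo_tool([
  [[0,0,0,0.05,-0.002,-0.001,0.093],[0,0,0,0.038,0,0,0.093],[0,0,0,0,0,0,0.05],[0,0,0,0,0,0,0.05],[0,0,0,0,0,0,0.05]],
])

```text
time: 30.4
ee_pos: [0.4429, 0.3919, 0.0137]
tool_rot: [0.512, 0.489, -0.51, 0.489]
force: [0.0, -0.0, 0.5]
gripper_width: 0.0676
```

servo_tool([
  [[0,0,0,0,0,0,0.05],[0,0,0,0,0,0,0.05],[0,0,0,0,0,0,0.05]],
])

```text
time: 30.78
ee_pos: [0.4426, 0.3917, 0.013]
tool_rot: [0.512, 0.489, -0.51, 0.489]
force: [-0.8, -0.9, 9.4]
gripper_width: 0.061
```

servo_tool([
  [[0,0,0,-0.03,0,0,0.05],[0,0,0,-0.05,0,0,0.05],[0,0,0,-0.05,0,0,0.05],[0,0,0,0,0,0,0.05]],
])

```text
time: 31.28
ee_pos: [0.4432, 0.3924, 0.1463]
tool_rot: [0.514, 0.489, -0.508, 0.489]
force: [0.2, 0.6, -0.9]
gripper_width: 0.0613
```

```bash
  python3 -c "
from h import *
plan([0.6049,0.0137,0.08],np.radians(87.6)); print(ctrl.get_state()['gripper_width'])"
```

```text
pos [0.4432 0.3924 0.1463] shift(tool now) [0.0655 0.1781 0.3714] rotvec [-0.15 -0.28 -0.31] jawyaw -92.55 j6 2.30
0.06129986471243468
```

servo_tool([
  [[0,0,0,0,0.02,0.06,0.05],[0,0,0,0,0.027,0.06,0.05],[0,0,0,0,0.033,0.06,0.05],[0,0,0,0,0.033,0.06,0.05],[0,0,0,0,0.033,0.06,0.05]],
])

```text
time: 31.9
ee_pos: [0.5653, 0.1029, 0.1408]
tool_rot: [-0.511, -0.489, 0.511, -0.489]
force: [0.7, 0.6, -0.1]
gripper_width: 0.0611
```

servo_tool([
  [[0,0,0,0,0.033,0.06,0.05],[0,0,0,0.02,0,0.011,0.05],[0,0,0,0.04,0,0,0.05],[0,0,0,0,0,0,0.05],[0,0,0,0,0,0,0.05]],
])

```text
time: 32.52
ee_pos: [0.5922, 0.0385, 0.0821]
tool_rot: [0.511, 0.489, -0.511, 0.489]
force: [0.8, 0.5, -1.0]
gripper_width: 0.0613
```

```bash
  python3 snap.py w20; python3 -c "
from h import *
plan([0.606,0.0137,0.033],np.radians(87.6)); print(ctrl.get_state()['gripper_width'])"
```

```text
32.52 [0.5922 0.0385 0.0821] [ 0.8  0.5 -1. ] 0.0613
wood px [625.  17.] 1125 ctr [ 791.9 -330.6] size [ 60.6 100.2] ang 17.4
wood px [632. 112.] 229 ctr [ 687.7 -322.3] size [19.2 40.7] ang 10.6
wood px [ 44. 176.] 194 ctr [637.  317.5] size [ 6.3 59. ] ang 87.6
wood px [215. 201.] 4741 ctr [602.  119.6] size [65.3 65.5] ang 57.8
wood px [635. 201.] 374 ctr [ 571.3 -353. ] size [67.5 31.8] ang 22.5
wood px [316. 223.] 3375 ctr [578.4  33.8] size [81.7 42.6] ang 69.1
wood px [609. 251.] 367 ctr [ 521.4 -317.1] size [69.7 27.9] ang 66.3
pos [0.5925 0.0385 0.0827] shift(tool now) [0.0497 0.0145 0.0242] rotvec [-0.11 -0.01 -0.09] jawyaw -92.51 j6 1.64
0.06118895504561788
```

View pics/w20.png

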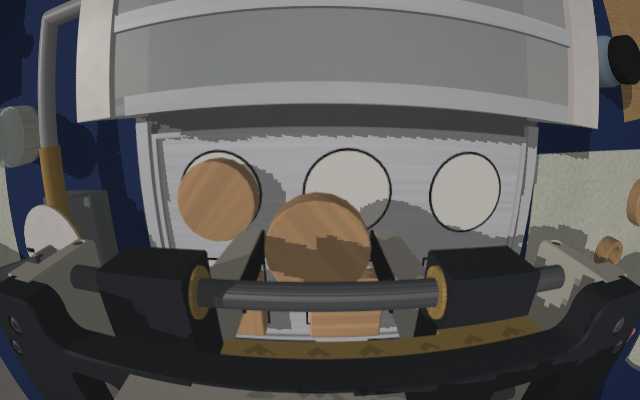

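servo_tool([
  [[0,0,0,0,0.0145,0.024,0.05],[0,0,0,0,0,0,0.05],[0,0,0,0,0,0,0.05]],
])

```text
time: 32.95
ee_pos: [0.6056, 0.0137, 0.082]
tool_rot: [0.511, 0.489, -0.511, 0.489]
force: [-0.2, -0.5, -0.6]
gripper_width: 0.0615
```

```bash
  python3 snap.py w21; python3 -c "
from h import *
plan([0.606,0.0137,0.033],np.radians(87.6)); print(ctrl.get_state()['gripper_width'])"
```

```text
32.95 [0.6056 0.0137 0.082 ] [-0.2 -0.5 -0.6] 0.0615
wood px [623.  25.] 1277 ctr [ 790.  -347.1] size [ 84.9 124.9] ang 17.2
wood px [633.  97.] 261 ctr [ 720.2 -344.9] size [42.2 35.7] ang 88.3
wood px [625. 121.] 244 ctr [ 690.  -335.5] size [17.2 63.2] ang 11.2
wood px [188. 217.] 3849 ctr [603.8 121.7] size [65.4 60.1] ang 81.5
wood px [629. 214.] 814 ctr [ 573.2 -368.6] size [75.1 56.5] ang 24.1
wood px [316. 224.] 3281 ctr [592.3  10.6] size [82.5 41.7] ang 79.2
pos [0.6055 0.0138 0.0818] shift(tool now) [0.0488 0.0005 0.0001] rotvec [-0.14 -0.01 -0.04] jawyaw -92.54 j6 1.60
0.061079696556246836
```

View pics/w21.png

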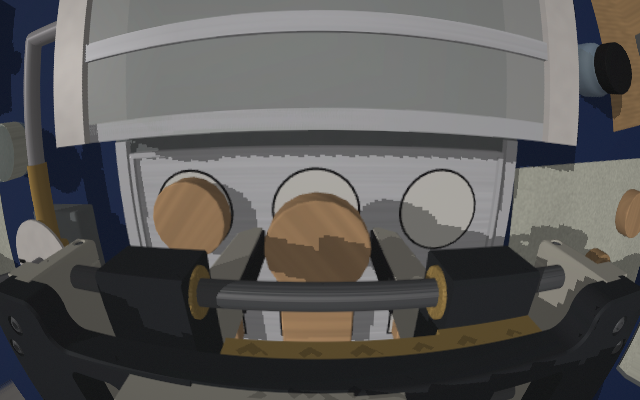

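servo_tool([
  [[0,0,0,0.03,0,0,0.05],[0,0,0,0.018,0,0,0.05],[0,0,0,0,0,0,0.05]],
])

```text
time: 33.38
ee_pos: [0.6049, 0.0136, 0.0322]
tool_rot: [-0.51, -0.489, 0.511, -0.488]
force: [-0.0, -0.8, 0.4]
gripper_width: 0.0611
```

servo_tool([
  [[0,0,0,0,0,0,0.072],[0,0,0,0,0,0,0.072],[0,0,0,-0.03,0,0,0.072],[0,0,0,-0.05,0,0,0.093],[0,0,0,-0.05,-0.03,0,0.093]],
])

```text
time: 34.0
ee_pos: [0.5758, 0.0145, 0.1649]
tool_rot: [0.511, 0.489, -0.511, 0.489]
force: [-0.1, -0.6, -0.2]
gripper_width: 0.0875
```

servo_tool([
  [[0,0,0,0,-0.05,0,0.093],[0,0,0,0,-0.03,0,0.093]],
])

```text
time: 34.25
ee_pos: [0.4943, 0.0182, 0.1643]
tool_rot: [0.512, 0.488, -0.511, 0.489]
force: [-0.5, 1.2, 0.5]
gripper_width: 0.0928
```

```bash
  python3 snap.py w22; python3 -c "
from h import *
plan([0.573,-0.391,0.14],np.radians(87.6))"
```

```text
34.25 [0.4943 0.0182 0.1643] [-0.5  1.2  0.5] 0.0928
wood px [591.  26.] 1788 ctr [ 715.4 -373.7] size [ 69.5 138.8] ang 11.1
wood px [317.  81.] 3236 ctr [602.5  12.8] size [63.3 63.2] ang 87.4
wood px [214.  84.] 2755 ctr [608.  118.3] size [63.2 63.3] ang 57.9
wood px [78. 79.] 240 ctr [648.  307.4] size [53.1 11.2] ang 0.3
wood px [600. 122.] 1034 ctr [ 571. -381.] size [58.6 77.8] ang 3.1
wood px [414. 173.] 3433 ctr [504.  -86.2] size [67.1 62.6] ang 87.2
wood px [316. 174.] 3697 ctr [506.7  18.3] size [62.8 62.6] ang 87.4
wood px [218. 175.] 3156 ctr [511.3 123.4] size [62.2 62.9] ang 87.7
wood px [571. 166.] 604 ctr [ 508.5 -318.1] size [60.2 39.7] ang 85.6
pos [0.4922 0.0184 0.1642] shift(tool now) [0.0242 0.0989 0.4054] rotvec [-0.15 -0.   -0.05] jawyaw -92.55 j6 1.60
```

View pics/w22.png

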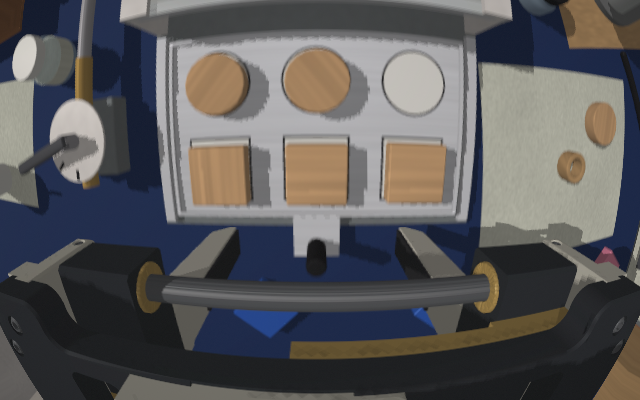

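servo_tool([
  [[0,0,0,0,0.013,0.06,0.093],[0,0,0,0,0.014,0.06,0.093],[0,0,0,0,0.014,0.06,0.093],[0,0,0,0,0.014,0.06,0.093],[0,0,0,0,0.014,0.06,0.093]],
])

```text
time: 34.92
ee_pos: [0.5513, -0.2869, 0.1638]
tool_rot: [0.511, 0.488, -0.511, 0.489]
force: [0.8, 0.7, -0.3]
gripper_width: 0.0931
```

servo_tool([
  [[0,0,0,0,0.015,0.055,0.093],[0,0,0,0.015,0.015,0.05,0.093],[0,0,0,0.05,0,0,0.093],[0,0,0,0,0,0,0.093]],
])

```text
time: 35.42
ee_pos: [0.5749, -0.3902, 0.0945]
tool_rot: [-0.511, -0.491, 0.512, -0.486]
force: [0.2, -0.2, 0.5]
gripper_width: 0.093
```

```bash
  python3 snap.py w23; python3 -c "
from h import *
plan([0.573,-0.391,0.0105],np.radians(87.6))"
```

```text
35.42 [ 0.5749 -0.3902  0.0945] [ 0.2 -0.2  0.5] 0.093
wood px [315.  34.] 9914 ctr [ 724.5 -399.1] size [ 77.5 140.4] ang 11.4
wood px [453.   3.] 634 ctr [ 743.3 -514. ] size [  9.1 101.2] ang 8.0
wood px [626.  39.] 724 ctr [ 756.6 -767.6] size [33.9 97.8] ang 26.7
wood px [625. 171.] 748 ctr [ 597.1 -765.7] size [91.5 37.6] ang 80.1
wood px [320. 204.] 4308 ctr [ 574.5 -393.3] size [61.  60.3] ang 60.2
wood px [626. 198.] 390 ctr [ 566.2 -775.1] size [105.9  21.1] ang 67.6
wood px [622. 219.] 303 ctr [ 535.2 -779.4] size [119.5  14. ] ang 72.7
wood px [620. 251.] 996 ctr [ 482.4 -801.6] size [177.3  38.9] ang 70.6
wood px [  8. 256.] 549 ctr [512.7  47.4] size [ 47.8 109.2] ang 49.4
wood px [ 43. 252.] 375 ctr [531.2 -59.1] size [21.1 79.5] ang 19.6
pos [ 0.5759 -0.3904  0.0977] shift(tool now) [ 0.0872 -0.0027  0.0008] rotvec [-0.16 -0.08  0.12] jawyaw -92.56 j6 0.98
```

View pics/w23.png

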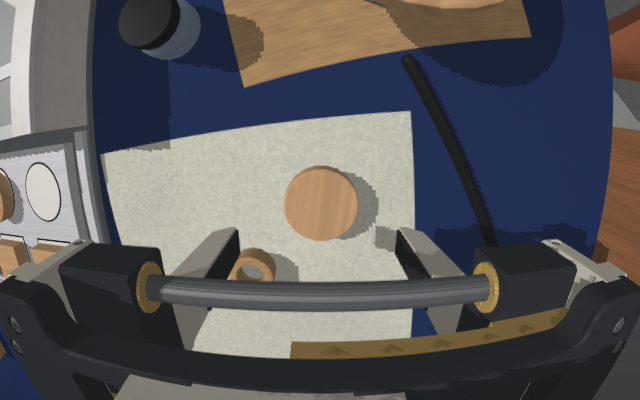

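servo_tool([
  [[0,0,0,0.05,-0.001,0.002,0.093],[0,0,0,0.036,0,0,0.093],[0,0,0,0,0,0,0.05],[0,0,0,0,0,0,0.05],[0,0,0,0,0,0,0.05]],
])

```text
time: 36.1
ee_pos: [0.5764, -0.3934, 0.015]
tool_rot: [0.511, 0.488, -0.511, 0.49]
force: [-0.6, 0.9, 0.1]
gripper_width: 0.0673
```

servo_tool([
  [[0,0,0,0,0,0,0.05],[0,0,0,0,0,0,0.05],[0,0,0,0,0,0,0.05]],
])

```text
time: 36.48
ee_pos: [0.5761, -0.3933, 0.0142]
tool_rot: [0.511, 0.488, -0.511, 0.49]
force: [-1.2, 1.5, 10.1]
gripper_width: 0.0607
```

servo_tool([
  [[0,0,0,-0.03,0,0,0.05],[0,0,0,-0.05,0,0,0.05],[0,0,0,-0.05,0,0,0.05],[0,0,0,0,0,0,0.05]],
])

```text
time: 36.98
ee_pos: [0.5768, -0.3938, 0.1479]
tool_rot: [0.511, 0.486, -0.511, 0.491]
force: [-0.3, -0.3, -0.7]
gripper_width: 0.0608
```

```bash
  python3 -c "
from h import *
plan([0.6015,-0.0862,0.08],np.radians(87.6)); print(ctrl.get_state()['gripper_width'])"
```

```text
pos [ 0.5768 -0.3938  0.1479] shift(tool now) [ 0.0667  0.0106 -0.3087] rotvec [-0.15  0.24 -0.36] jawyaw -92.55 j6 0.98
0.06081166165276051
```

servo_tool([
  [[0,0,0,0,0.002,-0.052,0.05],[0,0,0,0,0.002,-0.052,0.05],[0,0,0,0,0.002,-0.052,0.05],[0,0,0,0,0.002,-0.052,0.05],[0,0,0,0,0.002,-0.051,0.05]],
])

```text
time: 37.6
ee_pos: [0.5965, -0.1328, 0.1416]
tool_rot: [-0.511, -0.489, 0.511, -0.489]
force: [0.5, -0.8, -0.3]
gripper_width: 0.061
```

servo_tool([
  [[0,0,0,0.01,0.001,-0.05,0.05],[0,0,0,0.05,0,0,0.05],[0,0,0,0,0,0,0.05],[0,0,0,0,0,0,0.05]],
])

```text
time: 38.1
ee_pos: [0.6005, -0.0852, 0.0835]
tool_rot: [0.511, 0.488, -0.511, 0.489]
force: [-0.1, 0.3, 0.2]
gripper_width: 0.0615
```

```bash
  python3 snap.py w24; python3 -c "
from h import *
plan([0.6015,-0.0855,0.0342],np.radians(87.6)); print(ctrl.get_state()['gripper_width'])"
```

```text
38.1 [ 0.6005 -0.0852  0.0835] [-0.1  0.3  0.2] 0.0615
wood px [586.  62.] 5181 ctr [ 745.9 -369.8] size [118.1 137.3] ang 11.4
wood px [189. 217.] 3903 ctr [598.9  22.1] size [64.9 61. ] ang 82.3
wood px [ 93. 215.] 2331 ctr [602.4 130.6] size [65.8 63.6] ang 62.0
wood px [316. 222.] 3599 ctr [587.4 -89.7] size [82.6 43.6] ang 69.7
pos [ 0.6008 -0.0853  0.084 ] shift(tool now) [0.0498 0.0006 0.0001] rotvec [-0.2   0.02 -0.1 ] jawyaw -92.60 j6 1.43
0.061007789721145754
```

View pics/w24.png

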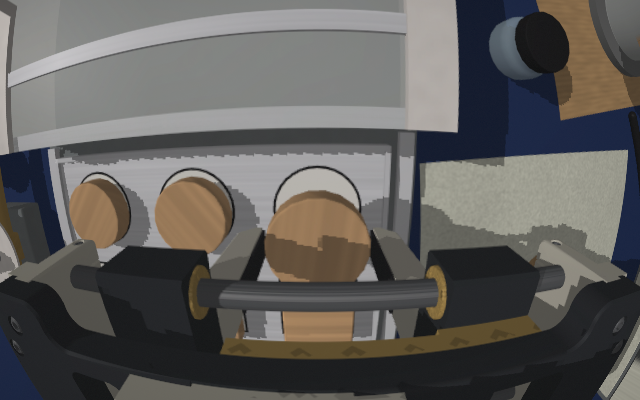

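servo_tool([
  [[0,0,0,0.03,0,0,0.05],[0,0,0,0.019,0,0,0.05],[0,0,0,0,0,0,0.05]],
])

```text
time: 38.52
ee_pos: [0.5999, -0.0849, 0.0328]
tool_rot: [-0.511, -0.489, 0.511, -0.488]
force: [-0.3, 0.6, -1.6]
gripper_width: 0.0615
```

servo_tool([
  [[0,0,0,0,0,0,0.072],[0,0,0,0,0,0,0.072],[0,0,0,-0.03,0,0,0.072],[0,0,0,-0.05,0,0,0.093],[0,0,0,-0.06,-0.03,0,0.093]],
])

```text
time: 39.15
ee_pos: [0.5723, -0.0833, 0.1705]
tool_rot: [-0.511, -0.489, 0.511, -0.489]
force: [1.0, 0.3, 0.8]
gripper_width: 0.0876
```

servo_tool([
  [[0,0,0,0,-0.05,-0.04,0.093],[0,0,0,0,-0.04,-0.06,0.093],[0,0,0,0,-0.02,0,0.093],[0,0,0,0,0,0,0.093]],
])

```text
time: 39.65
ee_pos: [0.4725, 0.0126, 0.1701]
tool_rot: [0.511, 0.488, -0.51, 0.49]
force: [0.6, -0.5, -0.5]
gripper_width: 0.093
```

```bash
  python3 snap.py w25; python3 -c "
from h import *
plan([0.43,0.0215,0.038],np.radians(87.6))"; python3 -c "
import cv2
im=cv2.imread('pics/w25.png');cv2.imwrite('pics/w25c.png',cv2.resize(im[0:260,120:520],None,fx=2,fy=2,interpolation=cv2.INTER_CUBIC))"
```

```text
39.65 [0.4725 0.0126 0.1701] [ 0.6 -0.5 -0.5] 0.093
wood px [587.  18.] 1409 ctr [ 704.4 -377. ] size [ 51.2 141.3] ang 13.4
wood px [310.  57.] 3072 ctr [605.8  13.3] size [63.7 64.3] ang 25.0
wood px [409.  61.] 2865 ctr [601.6 -89.7] size [65.9 64.2] ang 86.7
wood px [210.  62.] 2611 ctr [611.3 118.8] size [63.7 63.7] ang 39.8
wood px [78. 59.] 244 ctr [652.1 305.8] size [54.6 11.7] ang 0.1
wood px [408. 149.] 3493 ctr [507.2 -86.3] size [66.5 63.2] ang 87.2
wood px [310. 150.] 3717 ctr [509.5  18.3] size [62.8 62.5] ang 87.3
wood px [212. 152.] 3149 ctr [514.1 123.4] size [62.4 63.2] ang 87.5
wood px [567. 148.] 649 ctr [ 511.6 -319.3] size [59.  40.1] ang 76.0
pos [0.4732 0.0122 0.1699] shift(tool now) [ 0.1318 -0.0438 -0.0074] rotvec [-0.14  0.   -0.1 ] jawyaw -92.54 j6 1.59
```

View pics/w25c.png

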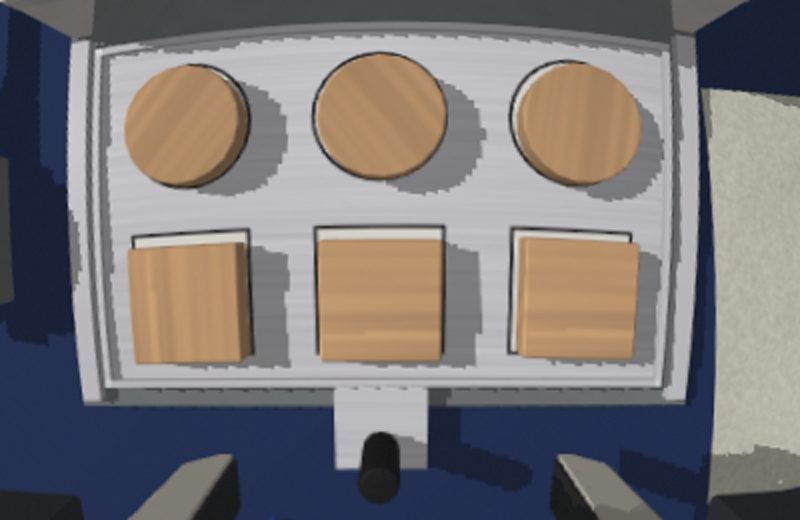

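```bash
python3 - <<'E'
from h import *; import pickle
st=pickle.load(open('pics/w25.pkl','rb'))
def q(p,z): 
    p=np.array(p,float)/2+[120,0]; return wpx2w(st,p[:,0],p[:,1],z)
for nm,t,s in [('0',[[128,249],[244,243],[249,358],[134,362]],[[132,235],[248,230]]),('1',[[318,239],[441,239],[441,360],[318,360]],[[316,228],[443,227]]),('2',[[520,238],[638,242],[632,358],[519,354]],[[512,229],[631,234]])]:
    T=q(t,.04);S=q(s,.02); c=T.mean(0); far=S.mean(0)
    print(nm,'tile',c.round(4)[:2],'cell',(far-.033*np.array([.9991,-.0419,0]))[:2].round(4), 'far edges',T[:2].mean(0)[:2].round(4),'near',T[2:].mean(0)[:2].round(4))
for nm,(u,v) in [('d0',(184,126)),('d1',(380,115)),('d2',(578,124))]: print(nm,q([[u,v]],.04).round(4))
E
```

```text
0 tile [0.5162 0.1137] cell [0.5191 0.1179] far edges [0.545  0.1123] near [0.4874 0.1151]
1 tile [0.512  0.0174] cell [0.5141 0.0176] far edges [0.5414 0.016 ] near [0.4825 0.0188]
2 tile [ 0.5098 -0.0811] cell [ 0.5099 -0.0826] far edges [ 0.5388 -0.0819] near [ 0.4807 -0.0802]
d0 [[0.6049 0.109  0.04  ]]
d1 [[0.601 0.013 0.04 ]]
d2 [[ 0.5962 -0.0825  0.04  ]]
```

servo_tool([
  [[0,0,0,0.02,-0.044,-0.0085,0.093],[0,0,0,0,0,0,0.08],[0,0,0,0.04,0,0,0.07],[0,0,0,0.04,0,0,0.07],[0,0,0,0.03,0,0,0.07]],
])

```text
time: 40.33
ee_pos: [0.4303, 0.0221, 0.038]
tool_rot: [-0.511, -0.489, 0.511, -0.488]
force: [-0.4, 0.6, -0.3]
gripper_width: 0.0703
```

```bash
  python3 snap.py w26; python3 -c "
from h import *
plan([0.43,0.0215,0.038],np.radians(87.6))"
```

```text
40.33 [0.4303 0.0221 0.038 ] [-0.4  0.6 -0.3] 0.0703
wood px [145.   5.] 461 ctr [590.1 129.5] size [44.3  8.5] ang 74.2
wood px [488.   5.] 493 ctr [ 579.  -100.1] size [ 9.2 47.5] ang 10.4
wood px [317.  99.] 11891 ctr [512.3  17.7] size [65.4 65.1] ang 87.7
wood px [477. 104.] 9031 ctr [509.8 -89.1] size [72.2 65.4] ang 87.3
wood px [154. 109.] 7924 ctr [516.7 126.2] size [64.1 65.2] ang 87.8
pos [0.4286 0.0221 0.0345] shift(tool now) [-0.0035  0.0014  0.0006] rotvec [-0.21  0.01  0.25] jawyaw -92.61 j6 1.61
```

View pics/w26.png

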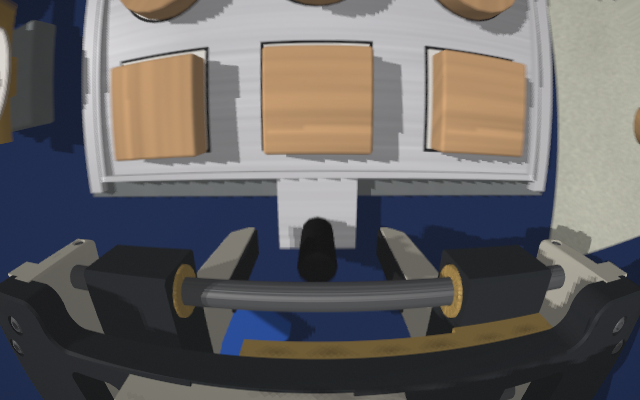

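Post centred. Grip it.

servo_tool([
  [[0,0,0,0,0,0,0.0],[0,0,0,0,0,0,0.0],[0,0,0,0,0,0,0.0],[0,0,0,0,0,0,0.0],[0,0,0,0,0,0,0.0]],
], squeeze=25)

```text
time: 41.0
ee_pos: [0.4294, 0.0227, 0.0394]
tool_rot: [0.511, 0.489, -0.511, 0.489]
force: [-0.3, 1.1, 0.1]
gripper_width: 0.0244
```

servo_tool([
  [[0,0,0,0,0,0,0.0],[0,0,0,0,0,0,0.0],[0,0,0,0,0,0,0.0]],
])

```text
time: 41.38
ee_pos: [0.4294, 0.0223, 0.0392]
tool_rot: [-0.511, -0.488, 0.511, -0.489]
force: [-1.5, -4.5, 3.3]
gripper_width: 0.0196
```

servo_tool([
  [[0,0,0,0,0.003,0,0.0],[0,0,0,0,0.006,0,0.0],[0,0,0,0,0.009,0,0.0],[0,0,0,0,0.01,0,0.0],[0,0,0,0,0.01,0,0.0]],
])

```text
time: 42.0
ee_pos: [0.4674, 0.0207, 0.0392]
tool_rot: [-0.511, -0.489, 0.511, -0.489]
force: [-4.1, -4.0, 4.9]
gripper_width: 0.0196
```

servo_tool([
  [[0,0,0,0,0.01,0,0.0],[0,0,0,0,0.01,0,0.0],[0,0,0,0,0.01,0,0.0],[0,0,0,0,0.01,0,0.0],[0,0,0,0,0.01,0,0.0]],
])

```text
time: 42.62
ee_pos: [0.5177, 0.0186, 0.0392]
tool_rot: [-0.511, -0.489, 0.511, -0.489]
force: [-3.8, -3.0, 6.2]
gripper_width: 0.0195
```

```bash
  python3 snap.py w27
```

```text
42.62 [0.5177 0.0186 0.0392] [-3.8 -3.   6.2] 0.0195
wood px [317.  97.] 11859 ctr [601.  14.] size [66.  65.5] ang 87.3
wood px [478. 103.] 9051 ctr [598.4 -93.7] size [73.4 65.8] ang 87.2
wood px [153. 107.] 7978 ctr [605.5 124.4] size [65.3 66.1] ang 87.7
wood px [633. 205.] 418 ctr [ 515.8 -304.8] size [55.7 29.3] ang 64.0
```

View pics/w27.png

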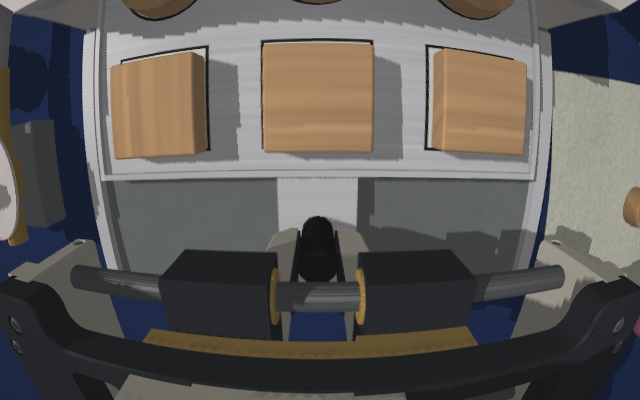

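servo_tool([
  [[0,0,0,0,0.01,0,0.0],[0,0,0,0,0.01,0,0.0],[0,0,0,0,0.01,0,0.0],[0,0,0,0,0.01,0,0.0],[0,0,0,0,0.01,0,0.0]],
])

```text
time: 43.3
ee_pos: [0.5675, 0.0165, 0.0392]
tool_rot: [0.511, 0.489, -0.511, 0.489]
force: [-2.3, -1.6, 5.8]
gripper_width: 0.0199
```

servo_tool([
  [[0,0,0,0,0.01,0,0.0],[0,0,0,0,0.01,0,0.0],[0,0,0,0,0.01,0,0.0],[0,0,0,0,0.01,0,0.0],[0,0,0,0,0.006,0,0.0]],
])

```text
time: 43.92
ee_pos: [0.6135, 0.0146, 0.0392]
tool_rot: [0.511, 0.489, -0.511, 0.489]
force: [-3.5, -0.8, 6.1]
gripper_width: 0.0195
```

servo_tool([
  [[0,0,0,0,0.005,0,0.0],[0,0,0,0,0.004,0,0.0],[0,0,0,0,0.003,0,0.0],[0,0,0,0,0,0,0.0]],
])

```text
time: 44.42
ee_pos: [0.6255, 0.0141, 0.0392]
tool_rot: [0.511, 0.489, -0.511, 0.489]
force: [1.6, -0.2, 4.6]
gripper_width: 0.0197
```

servo_tool([
  [[0,0,0,0,0.003,0,0.0],[0,0,0,0,0.003,0,0.0],[0,0,0,0,0,0,0.0]],
])

```text
time: 44.8
ee_pos: [0.63, 0.0139, 0.0391]
tool_rot: [-0.51, -0.49, 0.512, -0.488]
force: [-14.1, -0.3, 11.0]
gripper_width: 0.02
```

```bash
  python3 snap.py w28;python3 snap.py t28 top; python3 -c "
import cv2
im=cv2.imread('pics/t28.png');cv2.imwrite('pics/t28c.png',cv2.resize(im[80:240,180:390],None,fx=3.8,fy=3.7,interpolation=cv2.INTER_CUBIC))"
```

```text
44.8 [0.63   0.0139 0.0391] [-14.1  -0.3  11. ] 0.02
wood px [633.  31.] 716 ctr [ 803.7 -288.5] size [34.2 79.8] ang 75.0
44.85 [0.63   0.0139 0.0391] [-13.4  -0.3  10.8] 0.0195
```

View pics/w28.png

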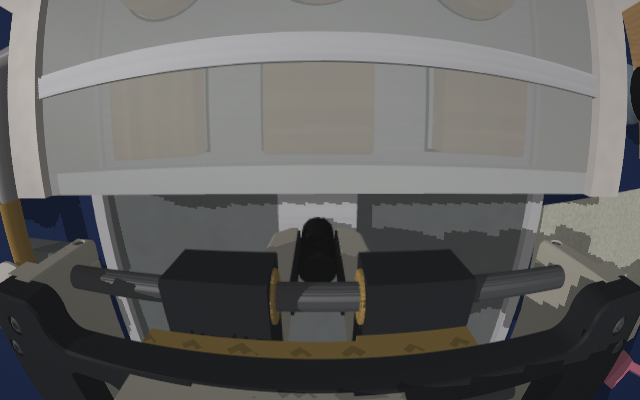

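servo_tool([
  [[0,0,0,0,0,0,0.06],[0,0,0,0,0,0,0.06],[0,0,0,0,0,0,0.06],[0,0,0,0,0,0,0.06],[0,0,0,-0.03,0,0,0.06]],
])

```text
time: 45.52
ee_pos: [0.6299, 0.0137, 0.0671]
tool_rot: [-0.51, -0.49, 0.512, -0.488]
force: [-0.6, -0.0, 0.1]
gripper_width: 0.0592
```

servo_tool([
  [[0,0,0,-0.06,0,0,0.06],[0,0,0,-0.06,-0.02,0,0.06],[0,0,0,0,-0.05,-0.05,0.06],[0,0,0,0,-0.05,-0.06,0.06],[0,0,0,0,-0.05,-0.06,0.06]],
])

```text
time: 46.15
ee_pos: [0.4922, 0.1612, 0.1885]
tool_rot: [0.511, 0.488, -0.511, 0.489]
force: [1.2, 0.2, -0.3]
gripper_width: 0.0598
```

servo_tool([
  [[0,0,0,0,0,-0.055,0.06],[0,0,0,0,0,-0.045,0.06],[0,0,0,0,0,0,0.06],[0,0,0,0,0,0,0.06]],
])

```text
time: 46.65
ee_pos: [0.4979, 0.2598, 0.1882]
tool_rot: [-0.511, -0.489, 0.511, -0.489]
force: [-0.3, 0.4, -0.3]
gripper_width: 0.06
```

```bash
  python3 snap.py w29; python3 -c "
import cv2
im=cv2.imread('pics/w29.png');cv2.imwrite('pics/w29c.png',cv2.resize(im[40:240,180:420],None,fx=3,fy=3,interpolation=cv2.INTER_CUBIC))"
```

```text
46.65 [0.4979 0.2598 0.1882] [-0.3  0.4 -0.3] 0.06
wood px [291.  45.] 908 ctr [649.1 279.8] size [22.4 53.1] ang 87.8
wood px [ 61. 172.] 1470 ctr [528.3 665.5] size [ 75.9 172.8] ang 2.6
wood px [636. 165.] 169 ctr [ 508.5 -293.9] size [44.4 31.1] ang 14.8
```

View pics/w29.png

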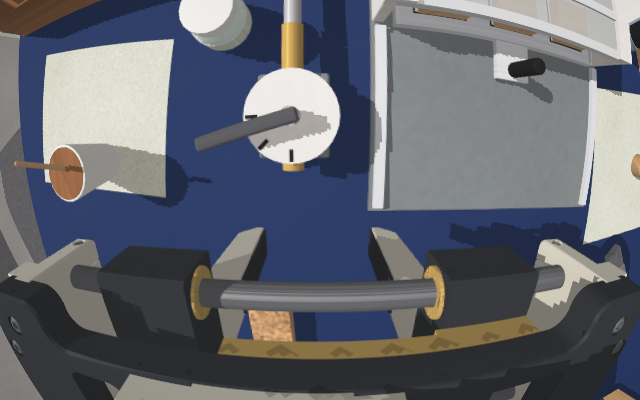

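View pics/w29c.png

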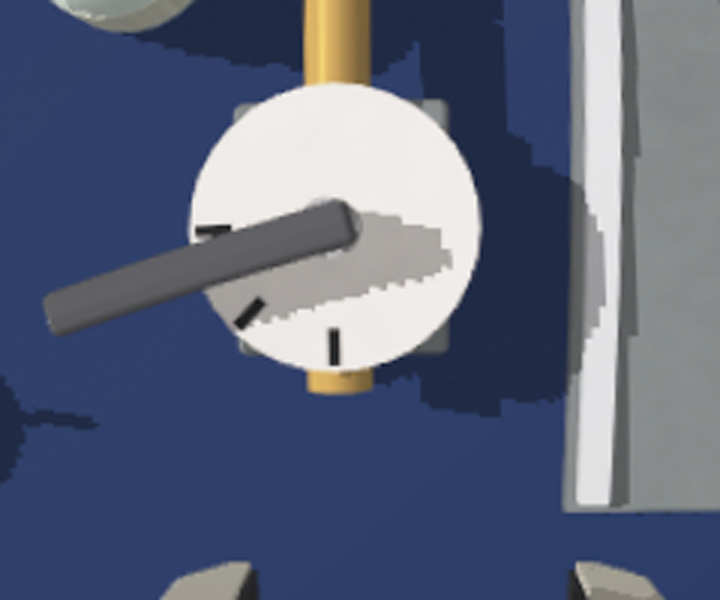

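```bash
  python3 snap.py t29 top; python3 -c "
import cv2
im=cv2.imread('pics/t29.png');cv2.imwrite('pics/t29c.png',cv2.resize(im[80:240,180:390],None,fx=3.8,fy=3.7,interpolation=cv2.INTER_CUBIC))"
```

```text
46.7 [0.4981 0.2593 0.1883] [ 1.  -0.7  0.3] 0.0597
```

View pics/t29c.png

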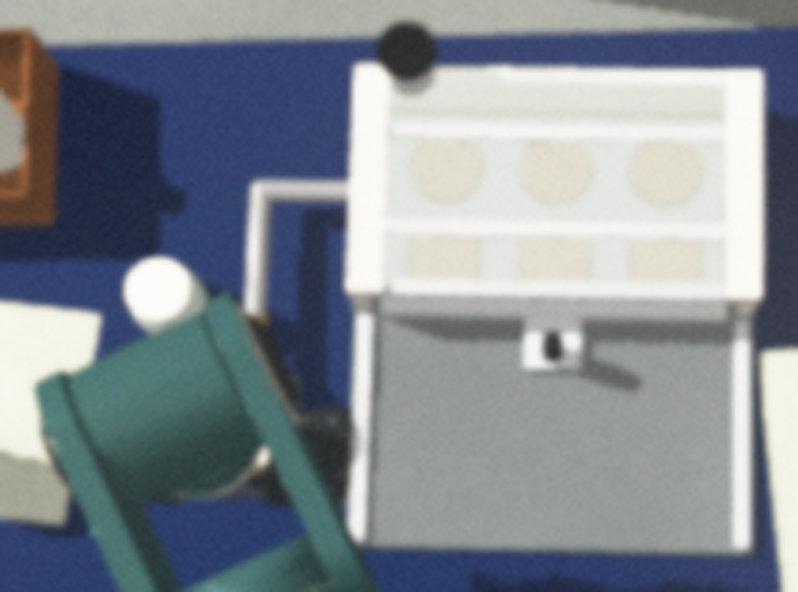

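```bash
python3 - <<'E'
from h import *; import pickle
st=pickle.load(open('pics/w29.pkl','rb'))
def q(p,z):
    p=np.array(p,float)/3+[180,40]; return wpx2w(st,p[:,0],p[:,1],z)
c=q([[335,227]],.061)[0]; print('axis',c)
e=q([[189,227],[481,227],[335,82],[335,372]],.061); print('diam',np.linalg.norm(e[0]-e[1]),np.linalg.norm(e[2]-e[3]))
for p in q([[212,231],[250,313],[334,347]],.061): print('tick',np.degrees(np.arctan2(*(p-c)[1::-1])))
L=q([[52,315],[347,222],[330,228]],.088); print(L); d=L[0]-L[1]; print('lever',np.degrees(np.arctan2(d[1],d[0])),np.linalg.norm(d), np.linalg.norm(L[0,:2]-c[:2]), np.degrees(np.arctan2(*(L[0]-c)[1::-1])))
E
```

```text
axis [0.57090313 0.27971353 0.061     ]
diam 0.09241896397614388 0.09243756167819633
tick 87.8169285829967
tick 131.74738529221912
tick 176.33107067289438
[[0.55165473 0.36499434 0.088     ]
 [0.57205078 0.27402215 0.088     ]
 [0.57061517 0.27894441 0.088     ]]
lever 102.636800349643 0.09323056704471962 0.08742606674700684 102.71888644316826
```

servo_tool([
  [[-10.5,0,0,0,0,0,0.06],[-10.5,0,0,0,0,0,0.06],[-10.5,0,0,0,0,0,0.06],[-10.5,0,0,0,0,0,0.06],[-10.5,0,0,0,0,0,0.06]],
])

```text
time: 47.38
ee_pos: [0.4982, 0.259, 0.1885]
tool_rot: [0.241, 0.665, -0.241, 0.665]
force: [0.5, -0.2, 0.2]
gripper_width: 0.06
```

servo_tool([
  [[-10.5,0,0,0,0,0,0.06],[-10.5,0,0,0,0,0,0.06],[-10.5,0,0,0,0,0,0.06],[-10.5,0,0,0,0,0,0.06],[-10.5,0,0,0,0,0,0.06]],
])

```text
time: 48.0
ee_pos: [0.4983, 0.259, 0.1885]
tool_rot: [-0.078, 0.703, 0.078, 0.703]
force: [0.4, -0.6, -0.1]
gripper_width: 0.0595
```

servo_tool([
  [[0,0,0,0,0,0,0.06],[0,0,0,0,0,0,0.06]],
])

```text
time: 48.25
ee_pos: [0.4981, 0.2595, 0.1884]
tool_rot: [-0.075, 0.703, 0.075, 0.703]
force: [-0.5, 0.1, 0.9]
gripper_width: 0.0601
```

```bash
python3 -c "
from h import *
plan([0.5556,0.348,0.12],np.radians(12.7))"
```

```text
pos [0.4981 0.2595 0.1884] shift(tool now) [0.0685 0.0744 0.0748] rotvec [-0.55  0.01  0.  ] jawyaw 12.15 j6 0.22
```

servo_tool([
  [[-0.5,0,0,0,0.037,0.037,0.06],[0,0,0,0,0.037,0.037,0.06],[0,0,0,0.03,0,0,0.06],[0,0,0,0.035,0,0,0.06],[0,0,0,0,0,0,0.06]],
])

```text
time: 48.88
ee_pos: [0.5529, 0.3477, 0.1206]
tool_rot: [-0.079, 0.704, 0.078, 0.701]
force: [-0.7, 0.6, 0.4]
gripper_width: 0.0599
```

```bash
python3 snap.py w30; python3 -c "
from h import *
plan([0.5556,0.348,0.066],np.radians(12.7))"
```

```text
48.88 [0.5529 0.3477 0.1206] [-0.7  0.6  0.4] 0.0599
wood px [606.  91.] 502 ctr [859.6 577.4] size [ 61.2 201.8] ang 17.4
wood px [ 90. 162.] 3846 ctr [301.4 329.6] size [ 62.4 111.9] ang 89.8
pos [0.5537 0.3482 0.1231] shift(tool now) [ 0.0571 -0.0006  0.0019] rotvec [ 0.12 -0.09  0.03] jawyaw 12.82 j6 0.30
```

View pics/w30.png

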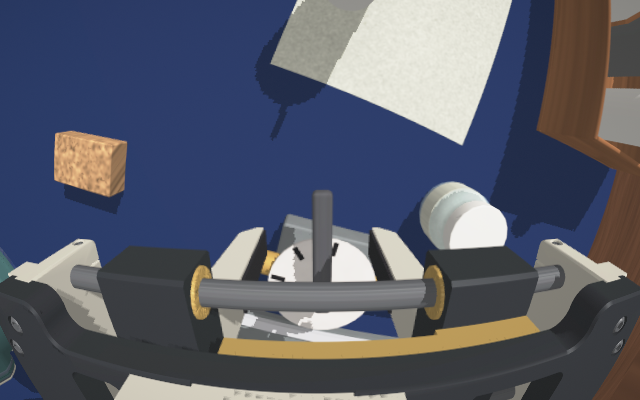

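servo_tool([
  [[0,0,0,0.03,0,0.002,0.06],[0,0,0,0.025,0,0,0.06],[0,0,0,0,0,0,0.0],[0,0,0,0,0,0,0.0],[0,0,0,0,0,0,0.0]],
], squeeze=15)

```text
time: 49.55
ee_pos: [0.5565, 0.3493, 0.0703]
tool_rot: [-0.079, 0.702, 0.08, 0.703]
force: [-0.5, 0.1, 0.2]
gripper_width: 0.0347
```

servo_tool([
  [[0,0,0,0,0,0,0.0],[0,0,0,0,0,0,0.0],[0,0,0,0,0,0,0.0],[0,0,0,0,0,0,0.0],[0,0,0,0,0,0,0.0]],
])

```text
time: 50.18
ee_pos: [0.5559, 0.349, 0.0686]
tool_rot: [-0.08, 0.703, 0.08, 0.703]
force: [-1.7, -0.5, 4.3]
gripper_width: 0.0138
```

```bash
python3 - <<'E'
from h import *
st=ctrl.get_state(); p=st['ee_pos'][:2]; c=np.array([.571,.2797]); d=p-c; r=np.linalg.norm(d); a=np.degrees(np.arctan2(d[1],d[0]))
print(p,st['ee_pos'][2],r,a,st['gripper_width'],st['force'])
A=R.from_quat(st['tool_rot']); z=A.as_matrix()[:,2]; print('jaw',np.degrees(np.arctan2(z[1],z[0])))
# steps: rotate world +s about axis each row; shift in tool axes, (tool: -s turn about x); shift applied in the pre-row frame
s=np.radians(132.3-a)/6; print('step deg',np.degrees(s))
ang=np.radians(a)
v=r*np.array([np.cos(ang+s)-np.cos(ang),np.sin(ang+s)-np.sin(ang),0]); print('pre frame',A.inv().apply(v))
A2=R.from_rotvec([0,0,s])*A; print('post frame',A2.inv().apply(v))
E
```

```text
[0.55592138 0.34905   ] 0.0686374257915763 0.0709703216392807 102.26677093191272 0.013768840695966397 [-1.66339338 -0.51120428  4.28082593]
jaw 12.945127524899092
step deg 5.0055381780145485
pre frame [-1.69729868e-06 -1.97330037e-04 -6.19507513e-03]
post frame [-1.60555900e-06  3.43955445e-04 -6.18866625e-03]
```

servo_tool([
  [[-5,0,0,0,0,-0.0062,0.0],[-5,0,0,0,0,-0.0062,0.0],[-5,0,0,0,0,-0.0062,0.0],[0,0,0,0,0,0,0.0]],
])

```text
time: 50.68
ee_pos: [0.5385, 0.3426, 0.0686]
tool_rot: [-0.172, 0.686, 0.171, 0.686]
force: [2.5, -5.6, 4.1]
gripper_width: 0.0137
```

servo_tool([
  [[-5,0,0,0,0,-0.0062,0.0],[-5,0,0,0,0,-0.0062,0.0],[-5,0,0,0,0,-0.0062,0.0],[0,0,0,0,0,0,0.0]],
])

```text
time: 51.18
ee_pos: [0.5236, 0.332, 0.0686]
tool_rot: [-0.26, 0.657, 0.258, 0.659]
force: [7.1, -7.8, 2.0]
gripper_width: 0.0137
```

```bash
python3 - <<'E'
from h import *
st=ctrl.get_state(); p=st['ee_pos'][:2]; c=np.array([.571,.2797]); d=p-c; r=np.linalg.norm(d); a=np.degrees(np.arctan2(d[1],d[0]))
print(p,st['ee_pos'][2],r,a,st['gripper_width'],st['force'])
z=R.from_quat(st['tool_rot']).as_matrix()[:,2]; print('jaw',np.degrees(np.arctan2(z[1],z[0])))
E
```

```text
[0.52362519 0.33197661] 0.06863251283636015 0.07054939056423433 132.1839216696243 0.013749243853999055 [ 7.12680817 -7.82139307  1.95386209]
jaw 43.00197795077115
```

Release, retreat up and inspect.

servo_tool([
  [[0,0,0,0,0,0,0.05],[0,0,0,0,0,0,0.05],[0,0,0,0,0,0,0.05],[0,0,0,0,0,0,0.05],[0,0,0,-0.03,0,0,0.05]],
])

```text
time: 51.8
ee_pos: [0.5216, 0.3326, 0.0964]
tool_rot: [-0.259, 0.659, 0.259, 0.657]
force: [-0.4, 0.9, 0.8]
gripper_width: 0.0499
```

servo_tool([
  [[0,0,0,-0.05,0,0,0.05],[0,0,0,-0.05,-0.05,0,0.05],[0,0,0,0,-0.06,0,0.05],[0,0,0,0,-0.06,0,0.05],[0,0,0,0,-0.03,0,0.05]],
])

```text
time: 52.42
ee_pos: [0.6564, 0.1887, 0.1922]
tool_rot: [-0.258, 0.658, 0.258, 0.658]
force: [0.3, 1.2, -0.5]
gripper_width: 0.05
```

servo_tool([
  [[0,0,0,0,0,0,0.05],[0,0,0,0,0,0,0.05]],
])

```text
time: 52.68
ee_pos: [0.6545, 0.1915, 0.1924]
tool_rot: [-0.259, 0.658, 0.259, 0.658]
force: [-0.3, 1.0, 0.0]
gripper_width: 0.0501
```

```bash
python3 snap.py w31; python3 snap.py t31 top;python3 snap.py s31 side; python3 -c "
import cv2
im=cv2.imread('pics/t31.png');cv2.imwrite('pics/t31c.png',cv2.resize(im[80:240,180:390],None,fx=3.8,fy=3.7,interpolation=cv2.INTER_CUBIC))"
```

```text
52.67 [0.6545 0.1915 0.1924] [-0.3  1.   0. ] 0.0501
wood px [594.  58.] 281 ctr [826.9 680.7] size [ 56.7 309.8] ang 6.2
wood px [368. 115.] 823 ctr [645.3 282.7] size [19.  53.6] ang 87.5
52.73 [0.6544 0.1918 0.1926] [-0.5 -0.  -0. ] 0.0499
52.77 [0.6543 0.1919 0.1927] [-0.4  0.4 -0. ] 0.0502
```

View pics/w31.png

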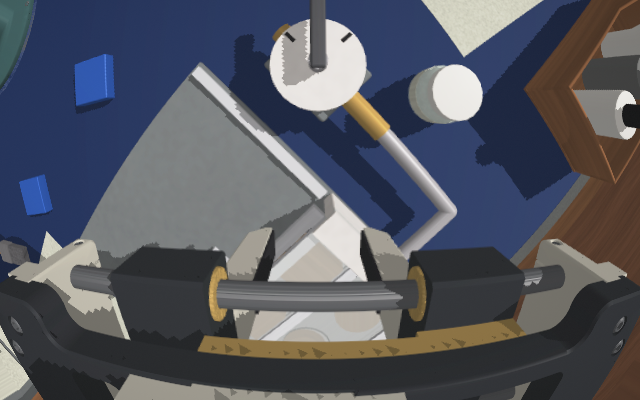

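View pics/t31c.png

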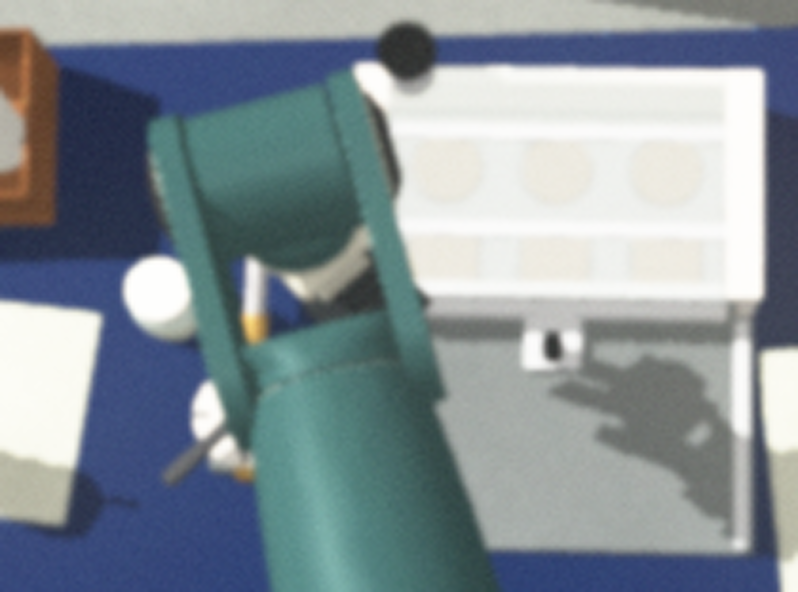

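View pics/s31.png

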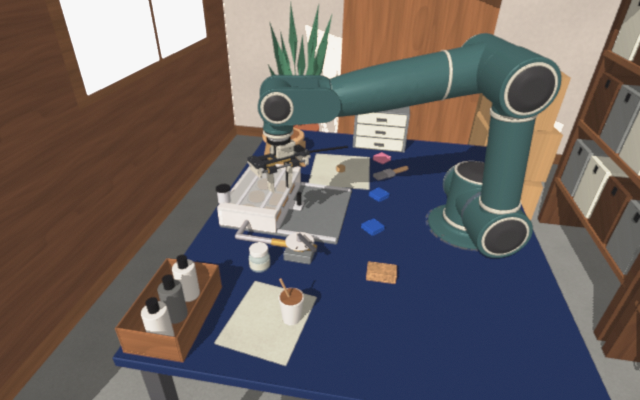

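```bash
python3 - <<'E'
from h import *
x=np.array([.9991,-.0419]);y=np.array([.0419,.9991]); c1=np.array([.515,.0175])+.2*x
for k,(o,pt) in enumerate([(.09*x+.1*y,(447,170)),(.09*x,(557,172)),(.09*x-.1*y,(667,172))]):
    P=np.r_[c1+o,.04]; print(((w2px('top',P)[0]-[180,80])*[3.8,3.7]).round(1),pt)
E
```

```text
[444.7 159.6] (447, 170)
[555.6 161.3] (557, 172)
[666.9 163. ] (667, 172)
```

servo_tool([
  [[0,0,0,-0.02,-0.05,0,0.05],[0,0,0,-0.02,-0.06,0,0.05],[0,0,0,-0.02,-0.06,0,0.05],[0,0,0,0,-0.05,0,0.05],[0,0,0,0,0,0,0.05]],
])

```text
time: 53.45
ee_pos: [0.8051, 0.029, 0.2508]
tool_rot: [-0.258, 0.659, 0.258, 0.658]
force: [0.5, 0.6, -0.8]
gripper_width: 0.0501
```

servo_tool([
  [[0,0,0,0,0,0,0.05],[0,0,0,0,0,0,0.05]],
])

```text
time: 53.7
ee_pos: [0.8033, 0.0324, 0.2526]
tool_rot: [-0.259, 0.658, 0.259, 0.658]
force: [-1.3, 0.5, 1.0]
gripper_width: 0.0499
```

```bash
python3 snap.py w32; python3 -c "
import cv2
im=cv2.imread('pics/w32.png');cv2.imwrite('pics/w32c.png',cv2.resize(im[0:260,120:520],None,fx=2,fy=2,interpolation=cv2.INTER_CUBIC))"
```

```text
53.7 [0.8033 0.0324 0.2526] [-1.3  0.5  1. ] 0.0499
wood px [ 63. 210.] 344 ctr [ 512.5 -317.5] size [60.8 39.8] ang 75.4
```

View pics/w32c.png

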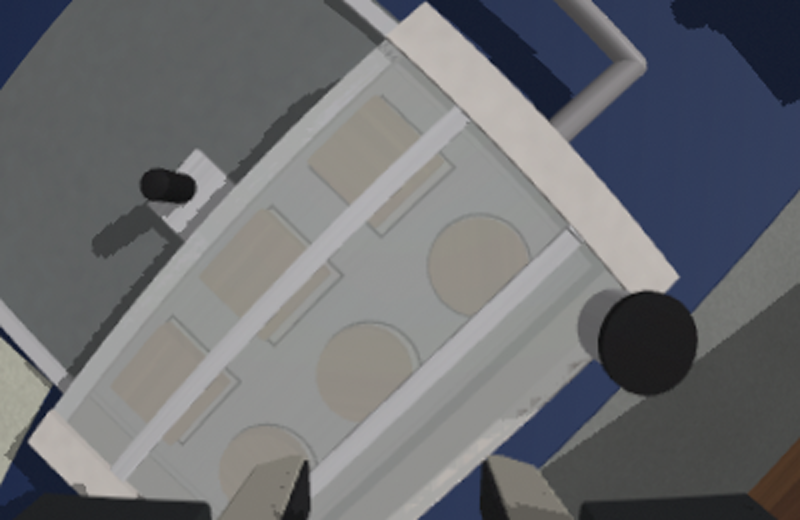

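```bash
python3 - <<'E'
from h import *; import pickle
st=pickle.load(open('pics/w32.pkl','rb'))
def q(p,z):
    p=np.array(p,float)/2+[120,0]; return wpx2w(st,p[:,0],p[:,1],z)[:,:2].round(4)
print('discs',q([[478,264],[367,372]],.04)); x=np.array([.9991,-.0419]);y=np.array([.0419,.9991]); c1=np.array([.515,.0175])+.2*x
print('cells',c1+.09*x+.1*y,c1+.09*x)
print('sq1 far corners',q([[342,275],[272,344]],.02),'tile1 far corners (top)',q([[333,266],[261,336]],.04))
print(ctrl.hand_in())
E
```

```text
discs [[0.8053 0.1048]
 [0.8017 0.0085]]
cells [0.808929 0.105259] [0.804739 0.005349]
sq1 far corners [[ 0.7491  0.0408]
 [ 0.7451 -0.0244]] tile1 far corners (top) [[ 0.7416  0.0433]
 [ 0.737  -0.0198]]
the job is handed in; nothing more can be done
None
```

I've handed the job in. The tray was pulled out to its stop, all six blanks were placed, the loaded tray was pushed home, and then the valve lever was turned to half open. The hand-in reports no verdict.

- **Tray:** the first grab at the handle closed too late and missed; the tray did not move and the second grab held. It went home with about 200 mm of travel, and a 14 N push confirmed the end stop.
- **Blanks:** there are three discs in the circles and three tiles in the squares. Before the tray went in, the wrist camera put the tiles within about 5 mm of centre and the discs within about 6 mm. The limit is 12 mm. The tiles' sides looked parallel to the tray's edges.
- **After closing:** through the clear roof the wrist camera put two of the discs about 4 mm off centre and the middle tile about 5 mm towards the handle. The top camera put the discs about 8 mm towards the handle. Those two readings disagree by a few millimetres, which I put partly down to calibration, but both are inside the limit.
- **Valve:** when I let go, the lever stood at 132.2° in the world frame. Half open works out at 132.3° to 132.6°, and the last picture shows the lever midway between the shut and fully open ticks.
- **Other objects:** the cup, jar, paint pot and tape roll looked untouched in the last pictures I viewed of each. The arm was clear of everything at hand-in, at about 54 s of the 210 s allowed.

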